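# Load the bench shaker's bottle crate and set its speed lever

## Robot

A 6-joint arm with a two-finger parallel gripper is mounted at the origin on a cart in front of the work surface, level with it; the furniture and walls round the work are solid. World frame = base frame: x ahead of the robot, y to its left, z up, the work surface at z = 0. Lengths are in m, angles in rad, forces in N, time in s.
With the tool pointing down it reaches from about 0.35 to 0.775 m from the base axis. Payload 5.5 kg.
Tool frame: the origin (TCP) lies midway between the tips of the shut fingers; the grasp point (between the pads) lies 19 mm behind it; z points along the fingers, y is the line along which they close (so a half turn about z gives the same grasp; the last joint's range is limited). The gripper opens to 85 mm and grips with 20 to 120 N. Pads are 22 mm wide; open, the fingers measure 114 mm over their backs; the gripper's body (76 mm by 85 mm) begins 54 mm behind the grasp point. The pads swing forward as they close: fully open they stand 13 mm farther back than shut.
Start: joints at [0.982, 0.313, 0.046, 1.304, 0, 1.431], TCP at [0.25, 0.518, 0.231] pointing down, gripper open.
Joint ranges: [-2.76, 2.76], [-0.86, 1.69], [-1.03, 1.26], [-2.2, 2.34], [-1.47, 1.5], [-3.14, 3.14]. Speed limits (rad/s): [2.57, 2.57, 3.14, 3.14, 3.14, 3.14].

## Interface

Orientations are given as a unit quaternion [w, x, y, z].
In Python, from workcell import telemetry, imaging, env gives the robot as it stands. The module is installed in compiled form; this text tells all that it offers.
- The arm moves only by the tool step_arm, never from a script. Its argument "moves" is a list of rows, each a list of 3 entries, a list of its own where there are three numbers: the shift along the tool's x, y, z in mm, then the turn, a rotation vector about the tool's x, y, z in rad, then the finger opening in mm, from 0 to 85.4. A call has 1 to 8 rows; each row is the pose to reach, as a shift and turn from the pose commanded when the call began, along the tool's axes at that moment; what a row does not reach only later rows make up. A row lasts 1/12 s, in which the tool goes at most 41.7 mm and 7.16 degrees, less where a joint would pass 70% of its speed; a pose out of reach is approached as far as the arm can. A call with a gripper value outside its range is refused whole. The fingers move at their own pace and stop on an object; "grip_force" is the grip in N (left out, the last holds). Time passes only in rows, so rows that repeat a pose let the fingers close. It gives the time, the measured TCP pose, the force, the opening and the grip force at its end, in the units of the state.
- telemetry.get_state(): the state, without advancing time (a new reading comes with each control period).
- imaging.read_camera(name): name is "scene" or "top"; returns the picture (400x640x3 uint8, red, green, blue); there is no depth.
- imaging.camera_params(name): a dict with "camera_matrix" (3x3 intrinsics, pixels), "pose" (4x4, takes a point from camera to world coordinates). Camera axes: x right, y up, looking along -z (the intrinsics and any distortion apply to the point x, -y, -z); pixel columns grow to the right and rows downward; lengths in m; the calibration is good to about 2 mm. A picture is of the moment at which its call begins. camera_params takes no time and is no camera call.
- env.hand_in(): hands the job in; it is judged then, once.
The state is a dict: "clock": time; "joint_pos": joint angles; "qvel": joint speeds; "tau": joint torques, N m; "tcp_pos": TCP position; "orientation": TCP orientation; "wrist_force": force on the tool from outside, world axes, zero at the start; "ft_torque": the same for the moment, N m; "finger_gap": finger opening in m; "grip_force": force on a finger pad.
Only numpy, scipy, OpenCV 4.12 (cv2) and the standard library are available. Lean on these libraries where they do the work, as an engineer would, in place of code of your own. Each camera call takes 0.05 s, during which the arm holds its last target. There are 200 camera calls.

## Task

Load the two loose reagent bottles, one standing and one lying on its side on the bench, upright into the two empty front corner cells of the shaker's divided crate, one bottle per cell, resting on the cell floor; set them down gently. Then swing the speed lever at the shaker's right-hand end to half speed, which is straight up, and leave it there. Leave the bottles already in the crate, the timer and the forceps alone.

Things in the scene. Friction and masses are not known exactly. Their poses are not given: they have to be found in the camera images.
- shaker: Fixed bench shaker: base 170 mm deep (x), 310 wide (y -200 to +110), its top 30 mm above the bench; on it a grey crate, 2 rows x 3 cells, pitch 58, walls 6 thick, cells 52 x 52 inside, wall tops 85 and cell floors 30 above the bench. Middle cells hold bottles, corners are empty. Origin at bench level under the crate's centre; x to the back (away from the robot), y left.
- cell_left (a point): Centre of the floor of the front left cell (at x -29, y +58 mm from the shaker's origin, 30 mm above the bench). Axes as the shaker's.
- cell_right (a point): Centre of the floor of the front right cell (at x -29, y -58 mm from the shaker's origin, 30 mm above the bench). Axes as the shaker's.
- speed_lever (a joint): Angle of the speed lever in rad, about an axis along the shaker's y: 0 = leaning to the front (robot side) at its stop, 0.6 = straight up = half speed, 1.2 = leaning to the back at its stop. It stays where it is left (friction). It stands on a small grey block at the right end of the shaker, at x 0, y -158 mm from the shaker's origin.
- speed_lever_tip (a point): Centre of the 26 mm black ball at the lever's end, 80 mm from the hinge axis, on a 10 mm steel rod. The hinge axis lies 52 mm above the bench, at x 0, y -158 mm from the shaker's origin; the block under it is 70 mm deep (x), 50 wide, its top 55 mm above the bench. A push of about 1 N at the ball moves the lever.
- bottle_stand: Brown screw-cap reagent bottle standing on the bench; 41 mm diameter body up to about 65 mm, then a shoulder; 30 mm diameter cap from 76 to 94 mm above its underside. Origin at the centre of its underside, z along its axis to the cap. About 0.12 kg.
- bottle_lying: Pale screw-cap reagent bottle lying on its side on the bench, cap to the right and up to 45 degrees away from the robot, free to roll; 43 mm diameter body up to about 70 mm, then a shoulder; 28 mm diameter cap from 80 to 99 mm from its underside. Origin at the centre of its underside (so 21 mm above the bench while it lies), z along its axis to the cap. About 0.12 kg.
- bottle_mid_front: Brown bottle already in the front middle cell (41 mm diameter, 94 mm tall, so its cap is 124 mm above the bench). Origin at the centre of its underside. Leave alone.
- bottle_mid_back: Pale, larger bottle already in the back middle cell (48 mm diameter, 104 mm tall, so its cap is 134 mm above the bench). Origin at the centre of its underside. Leave alone.
- timer: Small bench timer lying on the bench, 70 x 66 x 18 mm, origin at the centre of its underside. Leave alone.
- forceps: Steel forceps lying on the bench, 14 x 126 x 9 mm, origin at the centre of their underside. Leave alone.
There are look-alikes about, which are no part of the job. What is shaped like the bottle_lying but red is not meant.

How it is judged:
By the outcome, as a careful person would: the job done as asked, in the order asked, and still so for the second after the job is handed in, with the robot touching nothing.
It also fails if it takes over 72 s, if anything falls off the work surface, if the arm or the gripper's body presses on something with over 40 N, if the wrist force passes 120 N, or if a joint passes its speed limit or range.

## Working session

There is one attempt and no reset: what is moved stays moved. The work goes in short steps, Python scripts to look and compute and a tool call to move; the robot and the scene stay as the last step left them, time stands still between calls to the robot, and variables do not carry over. Pictures are saved under pics/ and viewed, at most 10 in all, crops included, and the job is handed in when it is done.

Besides the shell and the picture viewer there is one more tool, called after ">>>" as name(argument=value, ...) on one line, values as JSON. step_arm: Moves the arm, as the interface text tells. Its arguments: {"type":"object","properties":{"moves":{"type":"array"},"grip_force":{"type":"number"}},"required":["moves"]}

```bash
mkdir -p pics
python3 - <<'E'
from workcell import telemetry, imaging
import cv2
for n in("scene","top"):
    p=imaging.camera_params(n); print(n,p["camera_matrix"],p["pose"].__repr__(), [k for k in p])
    cv2.imwrite(f"pics/{n}0.png",imaging.read_camera(n)[:,:,::-1])
print(telemetry.get_state())
E
```

```text
scene [[518.24961685   0.         317.47208852]
 [  0.         518.24961685 202.50300032]
 [  0.           0.           1.        ]] array([[ 0.77939117,  0.3881882 , -0.49179196, -0.1446009 ],
       [-0.62650042,  0.47430882, -0.61848877, -0.84955129],
       [-0.00682878,  0.79015256,  0.61287217,  1.02149812],
       [ 0.        ,  0.        ,  0.        ,  1.        ]]) ['camera_matrix', 'pose']
top [[405.6512677    0.         321.85365512]
 [  0.         405.6512677  199.42041925]
 [  0.           0.           1.        ]] array([[ 0.01500767,  0.99041499, -0.1373059 ,  0.39799845],
       [-0.99987333,  0.01559322,  0.00318988,  0.09376605],
       [ 0.00530034,  0.13724064,  0.99052356,  1.54107024],
       [ 0.        ,  0.        ,  0.        ,  1.        ]]) ['camera_matrix', 'pose']
{'clock': 0.1, 'joint_pos': array([9.82400134e-01, 3.13949088e-01, 4.51100244e-02, 1.30359378e+00,
       2.44712734e-05, 1.43118222e+00]), 'qvel': array([ 0.00082496,  0.00028292,  0.00087704,  0.00247589, -0.00188867,
       -0.00071059]), 'tau': array([ 3.35847886e-03, -4.81727600e+01,  2.99242383e+01,  1.27809503e-02,
       -1.53817432e-04, -2.92918202e-06]), 'tcp_pos': array([0.24923552, 0.51768486, 0.23049163]), 'orientation': array([-3.02750710e-04,  2.22512650e-01,  9.74929459e-01, -7.60290208e-04]), 'wrist_force': array([ 0.04434922, -0.58099621,  0.10298086]), 'ft_torque': array([ 0.03613515, -0.01093902,  0.00160536]), 'grip_force': 0.0, 'finger_gap': 0.08535143978175373}
```

View pics/scene0.png

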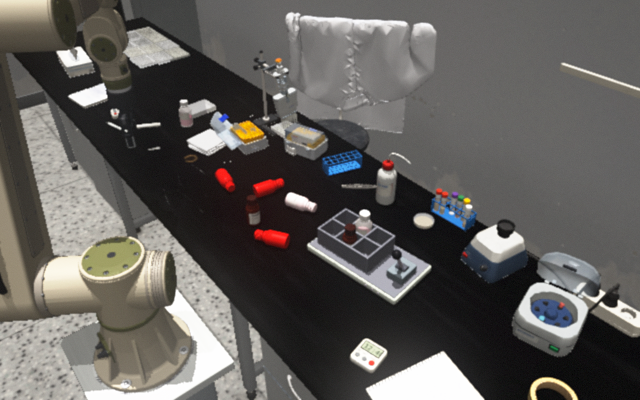

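View pics/top0.png

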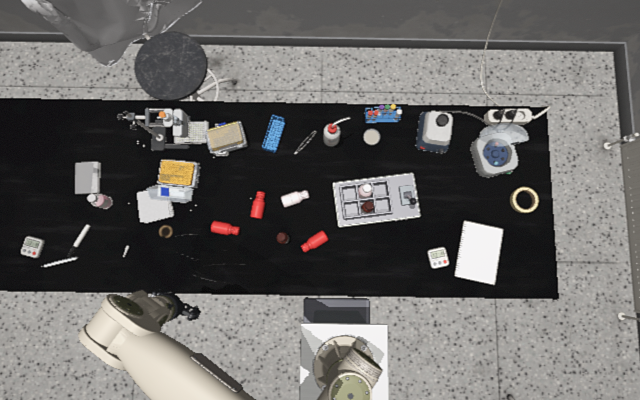

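The scene view shows the brown standing bottle at about (253,210), the white lying bottle at (300,203), and the crate at (355,240) with the lever ball near (396,255). In the top view these are at (283,238), (295,199), (375,200) and (411,201). Three red decoys lie nearby. I'll enlarge both views to get more precise pixels.

Run:
```python
import cv2
s=cv2.imread("pics/scene0.png")[165:305,235:440]; cv2.imwrite("pics/sc1.png",cv2.resize(s,None,fx=3.9,fy=3.9,interpolation=cv2.INTER_CUBIC))
s=cv2.imread("pics/top0.png")[165:265,265:430]; cv2.imwrite("pics/tc1.png",cv2.resize(s,None,fx=4.8,fy=4.8,interpolation=cv2.INTER_CUBIC))
```

```text
(no output)
```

View pics/sc1.png

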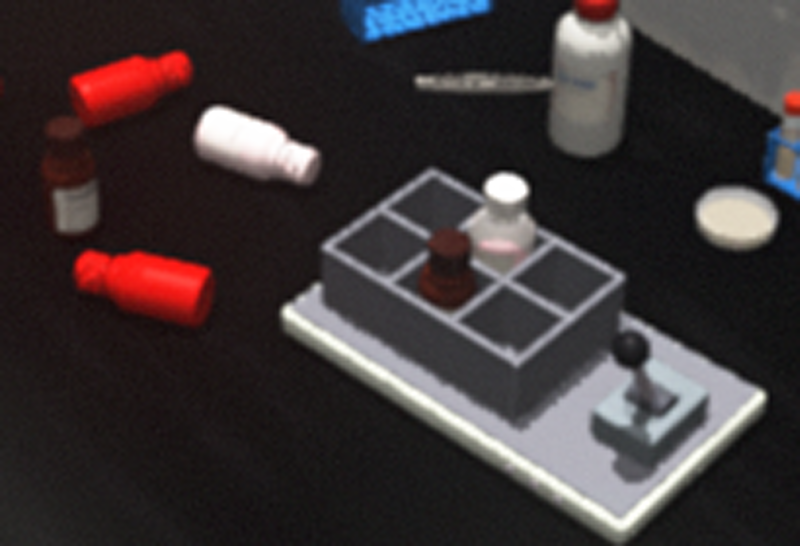

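View pics/tc1.png

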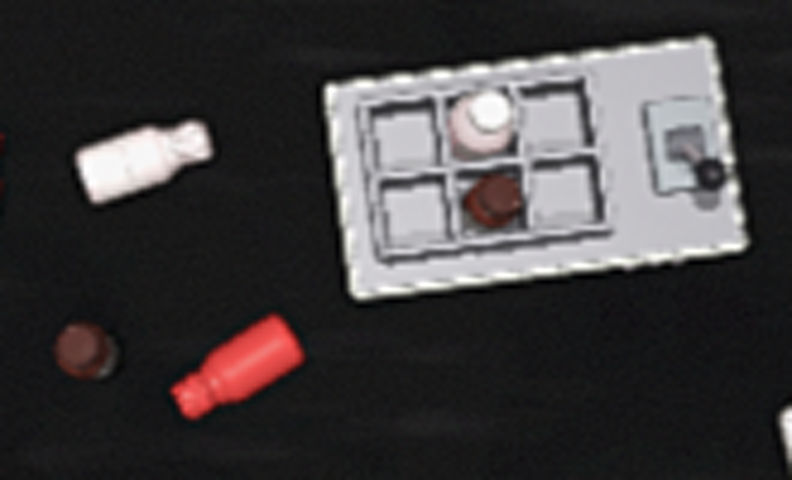

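The crops show the crate and base corners, the lever ball and the bottles clearly. I'll fit the shaker pose jointly from both views, triangulate the standing bottle's cap, and fit the lying bottle's silhouette.

```bash
cat > h.py <<'E'
import numpy as np, cv2
from workcell import imaging
P={n:imaging.camera_params(n) for n in("scene","top")}
def proj(n,X):
    X=np.atleast_2d(X); T=np.linalg.inv(P[n]["pose"]); c=X@T[:3,:3].T+T[:3,3]
    c=c*[1,-1,-1]; q=c@P[n]["camera_matrix"].T; return q[:,:2]/q[:,2:]
def full(n,c):
    o,f={"scene":((235,165),3.9),"top":((265,165),4.8)}[n]
    return (np.atleast_2d(c)+.5)/f-.5+np.array(o)
def tri(d):
    from scipy.optimize import least_squares
    r=least_squares(lambda X:np.r_[tuple((proj(n,X)[0]-np.array(uv)).ravel() for n,uv in d.items())],[.4,.1,.05]); return r.x,np.abs(r.fun).max()
E
cat > m1.py <<'E'
from h import *
from scipy.optimize import least_squares, minimize
cr=np.array([[61,90,85],[-61,90,85],[-61,-90,85],[61,-90,85]])/1e3
ba=np.array([[-85,110,30],[-85,-200,30],[85,-200,30],[85,110,30]])/1e3
S=full("scene",[[432,170],[323,247],[518,362],[625,278],[285,308],[620,525],[765,393]]); MS=np.vstack([cr,ba[:3]])
T=full("top",[[352,297],[746,246],[713,38],[327,85],[358,103],[585,77]]); MT=np.vstack([ba,cr[[0,3]]])
def tf(p,M): c,s=np.cos(p[2]),np.sin(p[2]); return M@np.array([[c,s,0],[-s,c,0],[0,0,1]])+[p[0],p[1],p[3]]
res=lambda p:np.r_[(proj("scene",tf(p,MS))-S).ravel(),(proj("top",tf(p,MT))-T).ravel()]
r=least_squares(res,[.5,-.05,0,0],loss="soft_l1"); sh=r.x; print("shaker x y yaw z",sh.round(4)); print(res(sh).round(1))
for k,m in dict(cl=[-.029,.058,.03],cr=[-.029,-.058,.03],hinge=[0,-.158,.052]).items(): print(k,tf(sh,np.array([m])).round(4))
f=lambda n,*c:full(n,c)[0]
print("stand cap",tri({"scene":f("scene",66,128),"top":f("top",80,347)}))
b,e=tri({"scene":f("scene",631,349),"top":f("top",711,174)}); print("ball",b,e)
# lying bottle silhouette
prof=np.array([[0,21.5],[70,21.5],[80,14],[99,14]])/1e3
def mask(n,p,up=4):
    a=np.linspace(0,2*np.pi,40); ax=np.array([np.cos(p[2]),np.sin(p[2]),0]); l=np.array([-ax[1],ax[0],0]); M=None
    O=np.array([p[0],p[1],p[3]]); rings=[proj(n,O+ax*h+r*(np.outer(np.cos(a),l)+np.outer(np.sin(a),[0,0,1]))) for h,r in prof]
    M=np.zeros((400*up//2,640*up//2),np.uint8) 
    for i in range(3):
        h=cv2.convexHull(((np.vstack(rings[i:i+2])-off[n]+.5)*up*16).astype(np.int32)); cv2.fillConvexPoly(M,h,255,shift=4)
    return cv2.resize(M,None,fx=1/up,fy=1/up,interpolation=cv2.INTER_AREA)/255.
off={"scene":np.array([260,170]),"top":np.array([260,170])}; G={}
for n in off:
    im=cv2.imread(f"pics/{n}0.png").astype(float)[170:370,260:580]
    w=np.clip((im.min(2)-30)/110,0,1); box=np.zeros_like(w)
    u,v=((300,203),(295,199))[n=="top"]; box[v-170-18:v-170+18,u-260-24:u-260+24]=1; G[n]=w*box
cost=lambda p:sum(np.abs(mask(n,p)-G[n]).sum() for n in off)
best=min((minimize(cost,[x,.19,y,.0215],method="Nelder-Mead",options=dict(initial_simplex=np.array([[x,.19,y,.0215]]*5)+np.vstack([np.zeros(4),np.diag([.02,.02,.2,.01])]))) for x in(.5,.53) for y in(-1.3,-1.0)),key=lambda r:r.fun)
print("lying x y ax z",best.x.round(4),best.fun,sum(g.sum() for g in G.values()))
E
python3 m1.py
```

```text
shaker x y yaw z [ 0.6068 -0.0706  0.1387 -0.0023]
[-0.4 -0.3 -1.2 -0.  -0.7  1.2  0.1 -0.1 -2.2 -0.   0.2  1.   0.8 -0.3
  0.2 -0.2  0.1  0.3 -0.  -0.5 -0.4 -0.5 -0.1 -1.2  1.4 -1.7]
cl [[ 0.57   -0.0172  0.0277]]
cr [[ 0.5861 -0.132   0.0277]]
hinge [[ 0.6286 -0.2271  0.0497]]
stand cap (array([0.46334875, 0.23055838, 0.09327502]), np.float64(0.40320095133597533))
ball [ 0.59572409 -0.2325851   0.12389246] 0.37061939062655824
lying x y ax z [ 0.5981  0.2383 -1.2295  0.0253] 73.35294117647058 677.9272727272727
```

Measured values:

| Item | Result |
|---|---|
| Shaker | (0.607, -0.071), yaw 0.139 |
| Brown cap top | (0.463, 0.231, 0.093) |
| Lying bottle origin | (0.598, 0.238), axis at -1.23 rad |

All heights agree with the text within a few mm. I'll grip the brown bottle by its cap from above first.

```bash
cat > go.py <<'E'
import sys, numpy as np
from workcell import telemetry
from scipy.spatial.transform import Rotation as R
# usage: go.py x y z theta [pitch]; theta = heading of tool y; pitch 0 = down, 90deg = tool z level (tool x down)
a=[float(v) for v in sys.argv[1:]]
s=telemetry.get_state(); q=s["orientation"]; Rc=R.from_quat([q[1],q[2],q[3],q[0]])
th=a[3]; y=np.array([np.cos(th),np.sin(th),0]); x=np.array([-np.sin(th),np.cos(th),0])
Rt=R.from_matrix(np.c_[x,y,np.cross(x,y)])
if len(a)>4: Rt=R.from_rotvec(-y*a[4])*Rt
print("t",s["clock"],"tcp",s["tcp_pos"].round(4),"q",s["joint_pos"].round(2),"F",s["wrist_force"].round(1),"gap",s["finger_gap"].round(4),"g",s["grip_force"])
print("shift mm",(Rc.inv().apply(np.array(a[:3])-s["tcp_pos"])*1e3).round(1),"turn",(Rc.inv()*Rt).as_rotvec().round(3))
E
python3 go.py .4633 .2306 .18 1.122; python3 go.py .4633 .2306 .066 1.122
```

```text
Traceback (most recent call last):
  File "go.py", line 10, in <module>
    print("t",s["clock"],"tcp",s["tcp_pos"].round(4),"q",s["joint_pos"].round(2),"F",s["wrist_force"].round(1),"gap",s["finger_gap"].round(4),"g",s["grip_force"])
                                                                                                                     ^^^^^^^^^^^^^^^^^^^^^
AttributeError: 'float' object has no attribute 'round'
Traceback (most recent call last):
  File "go.py", line 10, in <module>
    print("t",s["clock"],"tcp",s["tcp_pos"].round(4),"q",s["joint_pos"].round(2),"F",s["wrist_force"].round(1),"gap",s["finger_gap"].round(4),"g",s["grip_force"])
                                                                                                                     ^^^^^^^^^^^^^^^^^^^^^
AttributeError: 'float' object has no attribute 'round'
```

```bash
sed -i 's/s\["finger_gap"\].round(4)/s["finger_gap"]/' go.py
python3 go.py .4633 .2306 .18 1.122; python3 go.py .4633 .2306 .066 1.122
```

```text
t 0.1 tcp [0.2492 0.5177 0.2305] q [0.98 0.31 0.05 1.3  0.   1.43] F [ 0.  -0.6  0.1] gap 0.08535143978175373 g 0.0
shift mm [-317.4 -165.7   50.7] turn [-0.002 -0.     0.   ]
t 0.1 tcp [0.2492 0.5177 0.2305] q [0.98 0.31 0.05 1.3  0.   1.43] F [ 0.  -0.6  0.1] gap 0.08535143978175373 g 0.0
shift mm [-317.5 -165.5  164.7] turn [-0.002 -0.     0.   ]
```

>>> step_arm(moves=[[[-317,-166,51],[0,0,0],70],[[-317,-166,51],[0,0,0],70],[[-317,-166,51],[0,0,0],70],[[-317,-166,51],[0,0,0],70],[[-317,-166,51],[0,0,0],70],[[-317,-166,51],[0,0,0],70],[[-317,-166,51],[0,0,0],70],[[-317,-166,51],[0,0,0],70]], grip_force=50)

```text
clock: 0.77
tcp_pos: [0.447, 0.2515, 0.1838]
orientation: [-0.0, 0.222, 0.975, -0.0]
wrist_force: [0.9, 0.4, -0.3]
finger_gap: 0.0696
grip_force: 0.0
```

```bash
python3 go.py .4633 .2306 .068 1.122
```

```text
t 0.7667 tcp [0.447  0.2515 0.1838] q [ 0.36  0.21 -0.2   1.15  0.    0.8 ] F [ 0.9  0.4 -0.3] gap 0.0696265684552707 g 0.0
shift mm [-23.8 -11.7 115.8] turn [-0. -0.  0.]
```

>>> step_arm(moves=[[[-24,-12,30],[0,0,0],65],[[-24,-12,60],[0,0,0],65],[[-24,-12,90],[0,0,0],65],[[-24,-12,116],[0,0,0],65],[[-24,-12,116],[0,0,0],65]])

```text
clock: 1.18
tcp_pos: [0.4588, 0.2302, 0.063]
orientation: [-0.004, 0.223, 0.975, -0.003]
wrist_force: [-0.4, 0.1, -0.0]
finger_gap: 0.0652
grip_force: 0.0
```

```bash
python3 go.py .4633 .2306 .068 1.122
python3 - <<'E'
from workcell import imaging
import cv2
s=imaging.read_camera("scene")[:,:,::-1]; t=imaging.read_camera("top")[:,:,::-1]
import numpy as np
a=cv2.resize(s[150:270,210:330],(480,480),interpolation=2); b=cv2.resize(t[190:270,240:320],(320,480),interpolation=2) if 0 else cv2.resize(t[200:270,250:297],(320,480),interpolation=2)
cv2.imwrite("pics/g1.png",np.hstack([a,b]))
E
```

```text
t 1.1833 tcp [0.4588 0.2302 0.063 ] q [ 0.31  0.32 -0.38  0.88  0.    0.76] F [-0.4  0.1 -0. ] gap 0.06524071759181099 g 0.0
shift mm [-3.9  2.3 -5.1] turn [-0.007 -0.007 -0.001]
```

View pics/g1.png

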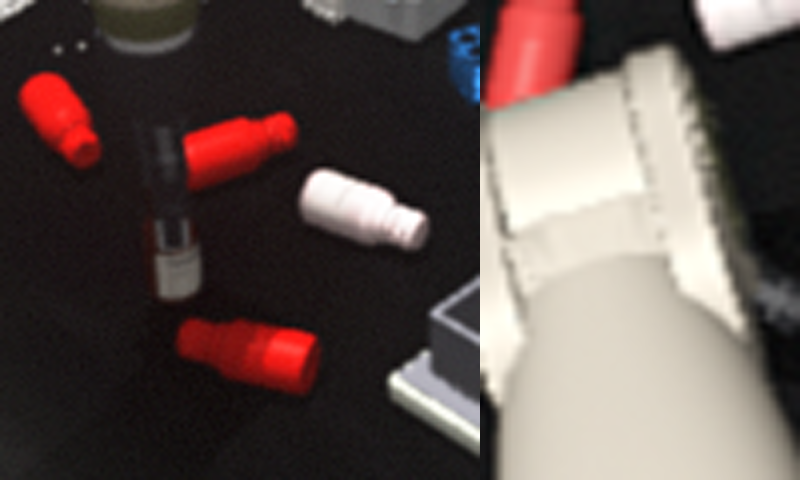

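The scene crop shows the dark fingers straddling the brown bottle's cap at about (170,210), and nothing has been disturbed. I'll close the gripper.

>>> step_arm(moves=[[[0,0,0],[0,0,0],40],[[0,0,0],[0,0,0],20],[[0,0,0],[0,0,0],15],[[0,0,0],[0,0,0],15],[[0,0,0],[0,0,0],15],[[0,0,0],[0,0,0],15]], grip_force=40)

```text
clock: 1.78
tcp_pos: [0.4643, 0.2326, 0.0704]
orientation: [0.002, 0.222, 0.975, 0.001]
wrist_force: [-0.8, 0.1, 6.6]
finger_gap: 0.0291
grip_force: 39.2
```

```bash
python3 go.py .4633 .2306 .068 1.122;python3 go.py .4633 .2306 .22 1.122; python3 go.py .5861 -.132 .22 1.122
```

```text
t 1.7833 tcp [0.4643 0.2326 0.0704] q [ 0.31  0.31 -0.37  0.88 -0.    0.76] F [-0.8  0.1  6.6] gap 0.02912413083416313 g 39.189876880991505
shift mm [ 0.1 -2.3  2.4] turn [0.003 0.003 0.   ]
t 1.7833 tcp [0.4643 0.2326 0.0704] q [ 0.31  0.31 -0.37  0.88 -0.    0.76] F [-0.8  0.1  6.6] gap 0.02912413083416313 g 39.189876880991505
shift mm [  -0.4   -1.9 -149.6] turn [0.003 0.003 0.   ]
t 1.7833 tcp [0.4643 0.2326 0.0704] q [ 0.31  0.31 -0.37  0.88 -0.    0.76] F [-0.8  0.1  6.6] gap 0.02912413083416313 g 39.189876880991505
shift mm [-268.3 -275.4 -149.5] turn [0.003 0.003 0.   ]
```

>>> step_arm(moves=[[[0,0,-25],[0,0,0],15],[[0,0,-60],[0,0,0],15],[[0,0,-100],[0,0,0],15],[[0,0,-130],[0,0,0],15],[[-20,-20,-150],[0,0,0],15],[[-40,-40,-150],[0,0,0],15],[[-65,-65,-150],[0,0,0],15],[[-90,-90,-150],[0,0,0],15]])

```text
clock: 2.45
tcp_pos: [0.5056, 0.1114, 0.22]
orientation: [0.001, 0.221, 0.975, 0.001]
wrist_force: [1.3, 0.1, -1.2]
finger_gap: 0.0287
grip_force: 40.0
```

```bash
python3 go.py .5861 -.132 .22 1.122
```

```text
t 2.45 tcp [0.5056 0.1114 0.22  ] q [ 0.06  0.2  -0.13  1.24  0.    0.51] F [ 1.3  0.1 -1.2] gap 0.02871481153931593 g 39.98636130709201
shift mm [-177.8 -184.7    0.2] turn [0.002 0.003 0.002]
```

>>> step_arm(moves=[[[-25,-26,0],[0,0,0],15],[[-52,-54,0],[0,0,0],15],[[-80,-83,0],[0,0,0],15],[[-108,-112,0],[0,0,0],15],[[-135,-140,0],[0,0,0],15],[[-160,-166,0],[0,0,0],15],[[-175,-181,0],[0,0,0],15],[[-178,-185,0],[0,0,0],15]])

```text
clock: 3.12
tcp_pos: [0.5863, -0.1359, 0.2185]
orientation: [0.001, 0.224, 0.974, -0.001]
wrist_force: [1.8, -0.4, -2.0]
finger_gap: 0.0288
grip_force: 39.9
```

```bash
python3 go.py .5861 -.132 .1 1.122
python3 - <<'E'
from workcell import imaging
import cv2, numpy as np
s=imaging.read_camera("scene")[:,:,::-1]; t=imaging.read_camera("top")[:,:,::-1]
a=cv2.resize(s[180:305,300:435],(432,400),interpolation=2); b=cv2.resize(t[160:250,320:400],(356,400),interpolation=2)
cv2.imwrite("pics/g2.png",np.hstack([a,b]))
E
```

```text
t 3.1167 tcp [ 0.5863 -0.1359  0.2185] q [-0.36  0.37  0.09  1.29 -0.    0.09] F [ 1.8 -0.4 -2. ] gap 0.02877865465425671 g 39.93531115076621
shift mm [  2.1   3.5 118.5] turn [-0.001  0.002 -0.004]
```

View pics/g2.png

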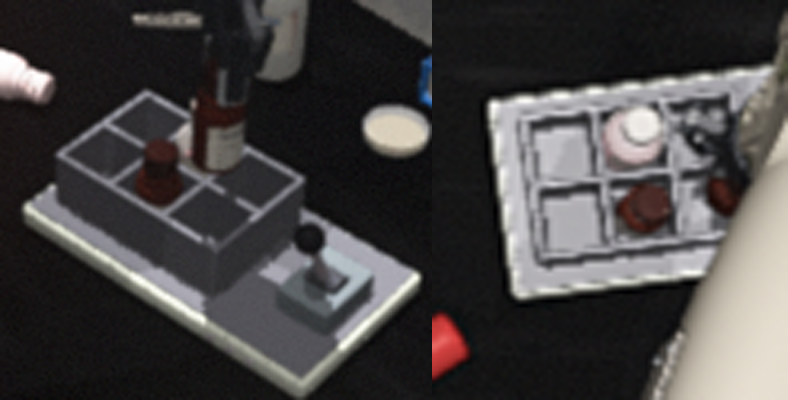

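The brown bottle hangs upright above the right-front cell, at about (218,135) in the scene half. I'll descend with settling.

>>> step_arm(moves=[[[0,0,20],[0,0,0],15],[[0,0,40],[0,0,0],15],[[0,0,55],[0,0,0],15],[[0,0,65],[0,0,0],15],[[0,0,65],[0,0,0],15],[[0,0,65],[0,0,0],15]])

```text
clock: 3.72
tcp_pos: [0.5847, -0.1307, 0.1535]
orientation: [-0.0, 0.222, 0.975, 0.0]
wrist_force: [-0.2, -1.0, -0.8]
finger_gap: 0.0289
grip_force: 39.9
```

```bash
python3 go.py .5861 -.132 .1 1.122
cat > pc.py <<'E'
# project the cell rims and bottle underside position into the top view, overlaid
E
rm pc.py
```

```text
t 3.7167 tcp [ 0.5847 -0.1307  0.1535] q [-0.35  0.39 -0.03  1.15  0.    0.09] F [-0.2 -1.  -0.8] gap 0.028946654821615694 g 39.94218534207903
shift mm [-1.9 -0.5 53.5] turn [ 0.    -0.001  0.001]
```

>>> step_arm(moves=[[[-2,0,10],[0,0,0],15],[[-2,0,22],[0,0,0],15],[[-2,0,32],[0,0,0],15],[[-2,0,40],[0,0,0],15],[[-2,0,45],[0,0,0],15],[[-2,0,48],[0,0,0],15],[[-2,0,50],[0,0,0],15],[[-2,0,50],[0,0,0],15]])

```text
clock: 4.38
tcp_pos: [0.5868, -0.1328, 0.1031]
orientation: [-0.0, 0.223, 0.975, 0.0]
wrist_force: [0.2, 0.6, -1.3]
finger_gap: 0.029
grip_force: 39.9
```

```bash
python3 go.py .5861 -.132 .1 1.122
```

```text
t 4.3833 tcp [ 0.5868 -0.1328  0.1031] q [-0.36  0.43 -0.11  1.04  0.    0.09] F [ 0.2  0.6 -1.3] gap 0.028980372196923253 g 39.9411302311637
shift mm [1.  0.4 3.1] turn [ 0. -0. -0.]
```

>>> step_arm(moves=[[[0,0,1],[0,0,0],15],[[0,0,2],[0,0,0],15],[[0,0,3],[0,0,0],15],[[0,0,3],[0,0,0],15]])

```text
clock: 4.72
tcp_pos: [0.5871, -0.1329, 0.1005]
orientation: [0.0, 0.223, 0.975, 0.0]
wrist_force: [0.2, 0.4, -1.4]
finger_gap: 0.0295
grip_force: 40.1
```

>>> step_arm(moves=[[[0,0,1],[0,0,0],15],[[0,0,2],[0,0,0],15],[[0,0,2],[0,0,0],15],[[0,0,2],[0,0,0],15]])

```text
clock: 5.05
tcp_pos: [0.5876, -0.1332, 0.1004]
orientation: [0.001, 0.223, 0.975, -0.0]
wrist_force: [-2.5, 0.9, 9.5]
finger_gap: 0.0292
grip_force: 41.3
```

Contact came at TCP z 0.1004, as expected for the bottle resting on the floor. I'll release and back off upward.

>>> step_arm(moves=[[[0,0,-1],[0,0,0],30],[[0,0,-1],[0,0,0],38],[[0,0,-1],[0,0,0],46],[[0,0,-1],[0,0,0],46],[[0,0,-30],[0,0,0],46],[[0,0,-70],[0,0,0],46],[[0,0,-110],[0,0,0],46],[[0,0,-130],[0,0,0],46]])

```text
clock: 5.72
tcp_pos: [0.5881, -0.1332, 0.2329]
orientation: [0.003, 0.222, 0.975, -0.0]
wrist_force: [0.5, -0.1, 0.6]
finger_gap: 0.0462
grip_force: 0.0
```

```bash
python3 - <<'E'
import numpy as np
o=np.array([.5981,.2383]);a=np.array([np.cos(-1.2295),np.sin(-1.2295)]);print(o+a*.09)
E
python3 go.py .628 .153 .15 .341;python3 go.py .628 .153 .2 1.122
```

```text
[0.6282238  0.15349106]
t 5.7167 tcp [ 0.5881 -0.1332  0.2329] q [-0.36  0.36  0.12  1.32  0.    0.09] F [ 0.5 -0.1  0.6] gap 0.04624097199620856 g 0.0
shift mm [ 88.7 275.1  82.7] turn [0.003 0.005 0.781]
t 5.7167 tcp [ 0.5881 -0.1332  0.2329] q [-0.36  0.36  0.12  1.32  0.    0.09] F [ 0.5 -0.1  0.6] gap 0.04624097199620856 g 0.0
shift mm [ 88.4 275.1  32.7] turn [0.001 0.005 0.   ]
```

>>> step_arm(moves=[[[10,32,0],[0,0,0.1],60],[[22,70,0],[0,0,0.22],60],[[35,110,0],[0,0,0.34],60],[[48,149,0],[0,0,0.46],60],[[60,187,0],[0,0,0.58],60],[[73,225,5],[0,0,0.69],60],[[84,258,20],[0,0,0.77],60],[[89,275,33],[0,0,0.781],60]])

```text
clock: 6.38
tcp_pos: [0.6261, 0.1582, 0.1949]
orientation: [-0.0, 0.577, 0.817, 0.001]
wrist_force: [0.1, -0.4, -0.8]
finger_gap: 0.0596
grip_force: 0.0
```

```bash
python3 go.py .628 .153 .1 .341
python3 - <<'E'
from workcell import imaging
import cv2, numpy as np
s=imaging.read_camera("scene")[:,:,::-1]; cv2.imwrite("pics/s3.png",s); t=imaging.read_camera("top")[:,:,::-1];cv2.imwrite("pics/t3.png",t)
a=cv2.resize(s[165:305,240:430],(543,400),interpolation=2)
cv2.imwrite("pics/g3.png",a)
E
```

```text
t 6.3833 tcp [0.6261 0.1582 0.1949] q [0.12 0.46 0.18 1.29 0.   1.35] F [ 0.1 -0.4 -0.8] gap 0.059592609457499245 g 0.0
shift mm [-5.7 -0.1 94.9] turn [ 0.002 -0.001  0.   ]
```

View pics/g3.png

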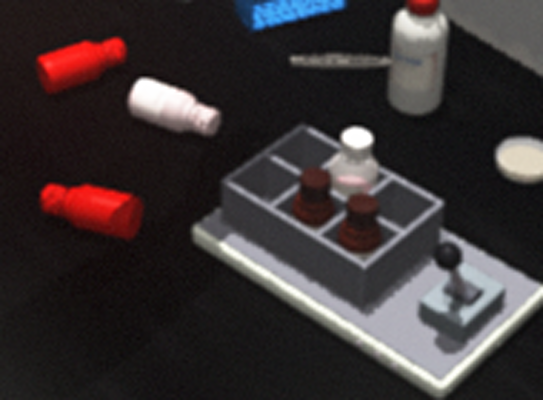

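The brown bottle sits in the front-right cell (crop 362,222) level with its neighbour, and the white bottle hasn't moved. I'll descend on the white cap.

>>> step_arm(moves=[[[-5,0,30],[0,0,0],60],[[-5,0,65],[0,0,0],60],[[-5,0,100],[0,0,0],60],[[-5,0,130],[0,0,0],60],[[-5,0,150],[0,0,0],60],[[-5,0,160],[0,0,0],60],[[-5,0,160],[0,0,0],60],[[-5,0,160],[0,0,0],60]])

```text
clock: 7.15
tcp_pos: [0.628, 0.1482, 0.0358]
orientation: [0.0, 0.577, 0.817, 0.0]
wrist_force: [-0.1, -0.8, 0.9]
finger_gap: 0.0599
grip_force: 0.0
```

```bash
python3 go.py .628 .153 .006 .341
python3 - <<'E'
from workcell import imaging
import cv2, numpy as np
s=imaging.read_camera("scene")[:,:,::-1]; t=imaging.read_camera("top")[:,:,::-1]
a=cv2.resize(s[160:230,270:340],(400,400),interpolation=2); b=cv2.resize(t[160:230,270:340],(400,400),interpolation=2)
cv2.imwrite("pics/g4.png",np.hstack([a,b]))
E
```

```text
t 7.15 tcp [0.628  0.1482 0.0358] q [ 0.11  0.56 -0.07  0.94 -0.    1.34] F [-0.1 -0.8  0.9] gap 0.05993916132566495 g 0.0
shift mm [ 4.6  1.6 29.8] turn [ 0.     0.    -0.001]
```

View pics/g4.png

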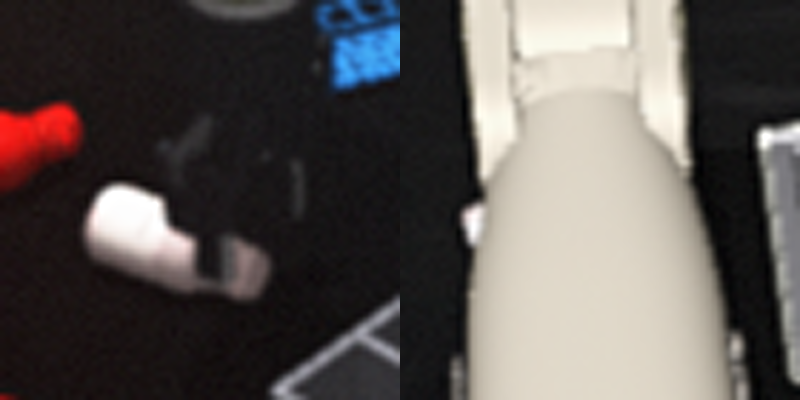

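Run:
```python
from h import *
o=np.array([.5981,.2383,.0215]);a=np.array([np.cos(-1.2295),np.sin(-1.2295),0])
for h in(0,.08,.09,.099): print(h,((proj("scene",o+a*h)-[270,160]+.5)*400/70).round(0))
l=np.array([-a[1],a[0],0])
for z in(.026,.055): print("finger now/at grasp",((proj("scene",np.array([.628,.1482,z])-l*.03)-[270,160]+.5)*400/70).round(0),((proj("scene",np.array([.628,.1482,z])+l*-.03-np.r_[0,0,.03])-[270,160]+.5)*400/70).round(0))
```

```text
0 [[102. 220.]]
0.08 [[223. 266.]]
0.09 [[239. 272.]]
0.099 [[253. 277.]]
finger now/at grasp [[215. 300.]] [[216. 343.]]
finger now/at grasp [[214. 258.]] [[215. 302.]]
```

The model projection matches the visible cap, whose end face is at about (258,278). I'll lower the last 30 mm and close.

>>> step_arm(moves=[[[3,1,8],[0,0,0],60],[[3,1,16],[0,0,0],60],[[3,1,24],[0,0,0],60],[[3,1,29],[0,0,0],60],[[3,1,29],[0,0,0],60],[[3,1,29],[0,0,0],60]])

```text
clock: 7.75
tcp_pos: [0.6269, 0.152, 0.0055]
orientation: [-0.001, 0.577, 0.817, -0.0]
wrist_force: [0.8, 0.1, -0.0]
finger_gap: 0.0598
grip_force: 0.0
```

>>> step_arm(moves=[[[0,0,0],[0,0,0],48],[[0,0,0],[0,0,0],38],[[0,0,0],[0,0,0],30],[[0,0,0],[0,0,0],20],[[0,0,0],[0,0,0],15],[[0,0,0],[0,0,0],15],[[0,0,0],[0,0,0],15]], grip_force=60)

```text
clock: 8.33
tcp_pos: [0.6279, 0.152, 0.0067]
orientation: [0.0, 0.577, 0.817, 0.0]
wrist_force: [0.4, 0.0, 1.8]
finger_gap: 0.0267
grip_force: 58.3
```

```bash
python3 go.py .55 .15 .2 .341; python3 go.py .45 .15 .2 1.571 1.571
```

```text
t 8.3333 tcp [0.6279 0.152  0.0067] q [ 0.11  0.59 -0.1   0.88 -0.    1.34] F [0.4 0.  1.8] gap 0.026733342265682875 g 58.33856916404329
shift mm [  24.2  -74.  -193.4] turn [ 0.001  0.    -0.   ]
t 8.3333 tcp [0.6279 0.152  0.0067] q [ 0.11  0.59 -0.1   0.88 -0.    1.34] F [0.4 0.  1.8] gap 0.026733342265682875 g 58.33856916404329
shift mm [  57.6 -168.2 -193.5] turn [-0.954 -1.351 -0.955]
```

>>> step_arm(moves=[[[0,0,-15],[0,0,0],15],[[0,0,-45],[0,0,0],15],[[0,0,-80],[0,0,0],15],[[0,0,-120],[0,0,0],15],[[0,0,-160],[0,0,0],15],[[0,-25,-195],[0,0,0],15],[[10,-60,-220],[0,0,0],15],[[20,-95,-240],[0,0,0],15]])

```text
clock: 9.0
tcp_pos: [0.5348, 0.1389, 0.2463]
orientation: [0.001, 0.577, 0.817, 0.001]
wrist_force: [-0.5, 0.2, -1.3]
finger_gap: 0.0267
grip_force: 58.8
```

```bash
python3 go.py .48 .1 .25 1.571 1.571
```

```text
t 9.0 tcp [0.5348 0.1389 0.2463] q [0.11 0.26 0.01 1.32 0.   1.34] F [-0.5  0.2 -1.3] gap 0.026740620838698465 g 58.81438114447519
shift mm [-18.4 -64.6  -3.9] turn [-0.954 -1.349 -0.956]
```

>>> step_arm(moves=[[[-2,-6,0],[-0.04,-0.06,-0.04],15],[[-4,-12,0],[-0.1,-0.14,-0.1],15],[[-6,-18,0],[-0.16,-0.22,-0.16],15],[[-8,-24,0],[-0.22,-0.31,-0.22],15],[[-10,-30,0],[-0.28,-0.39,-0.28],15],[[-12,-36,0],[-0.34,-0.48,-0.34],15],[[-14,-42,0],[-0.4,-0.56,-0.4],15],[[-15,-48,0],[-0.45,-0.64,-0.45],15]])

```text
clock: 9.67
tcp_pos: [0.4928, 0.1089, 0.2443]
orientation: [0.38, 0.34, 0.86, -0.001]
wrist_force: [1.5, 0.5, -2.2]
finger_gap: 0.0265
grip_force: 58.9
```

```bash
python3 go.py .46 .08 .25 1.571 1.571
```

```text
t 9.6667 tcp [0.4928 0.1089 0.2443] q [ 0.33 -0.24 -0.79  0.38 -0.48  0.92] F [ 1.5  0.5 -2.2] gap 0.026472007761587635 g 58.91084943024907
shift mm [ -4.8 -40.  -18. ] turn [-0.502 -0.709 -0.5  ]
```

```bash
python3 go.py .56 .05 .27 1.571 1.571
```

```text
t 9.6667 tcp [0.4928 0.1089 0.2443] q [ 0.33 -0.24 -0.79  0.38 -0.48  0.92] F [ 1.5  0.5 -2.2] gap 0.026472007761587635 g 58.91084943024907
shift mm [-83.5   0.6  40.9] turn [-0.502 -0.709 -0.5  ]
```

>>> step_arm(moves=[[[-12,0,6],[-0.06,-0.08,-0.06],15],[[-24,0,12],[-0.12,-0.17,-0.12],15],[[-36,0,18],[-0.18,-0.25,-0.18],15],[[-48,0,24],[-0.24,-0.34,-0.24],15],[[-60,0,30],[-0.3,-0.42,-0.3],15],[[-72,0,36],[-0.36,-0.51,-0.36],15],[[-80,0,40],[-0.42,-0.59,-0.42],15],[[-83,0,41],[-0.47,-0.66,-0.47],15]])

```text
clock: 10.33
tcp_pos: [0.6248, 0.0807, 0.346]
orientation: [0.596, 0.089, 0.798, -0.018]
wrist_force: [0.1, 0.1, -1.6]
finger_gap: 0.0263
grip_force: 60.1
```

```bash
python3 go.py .56 .05 .27 1.571 1.571; python3 go.py .589 -.017 .25 1.571 1.571
```

```text
t 10.3333 tcp [0.6248 0.0807 0.346 ] q [ 0.12 -0.19 -1.03 -0.54 -0.25  0.16] F [ 0.1  0.1 -1.6] gap 0.026349072313684697 g 60.11594529496506
shift mm [ 86.5 -46.8 -35.4] turn [-0.152 -0.287 -0.102]
t 10.3333 tcp [0.6248 0.0807 0.346 ] q [ 0.12 -0.19 -1.03 -0.54 -0.25  0.16] F [ 0.1  0.1 -1.6] gap 0.026349072313684697 g 60.11594529496506
shift mm [  89.5 -109.5    6.9] turn [-0.152 -0.287 -0.102]
```

```bash
cat > fit.py <<'E'
import numpy as np
from scipy.optimize import least_squares
D=np.array([[.2492,.5177,.2305,.98240,.31395,.0451,1.3036],[.4643,.2326,.0704,.31,.31,-.37,.88],[.5847,-.1307,.1535,-.35,.39,-.03,1.15],[.5868,-.1328,.1031,-.36,.43,-.11,1.04],[.5881,-.1332,.2329,-.36,.36,.12,1.32],[.628,.1482,.0358,.11,.56,-.07,.94],[.6279,.152,.0067,.11,.59,-.1,.88],[.5348,.1389,.2463,.11,.26,.01,1.32],[.5056,.1114,.22,.06,.20,-.13,1.24]])
az=np.arctan2(D[:,1],D[:,0])-D[:,3]; R0=np.hypot(D[:,0],D[:,1]); print("lateral",(R0*np.sin(az)).round(4))
r=R0*np.cos(az)
def f(p):
    L1,al,L2,be,a,h=p; q2,q3=D[:,4],D[:,5]; th=q2-q3
    return np.r_[a+L1*np.sin(q2+al)+L2*np.cos(th+be)-r, h+L1*np.cos(q2+al)-L2*np.sin(th+be)-D[:,2]]
s=least_squares(f,[.4,0,.4,0,0.,.0]); print(s.x.round(4),np.abs(s.fun).max())
E
python3 fit.py
```

```text
lateral [0.08   0.0799 0.0777 0.0824 0.0825 0.0784 0.0822 0.0794 0.0809]
[ 0.514  -0.0064  0.4137 -0.1321  0.0061 -0.2036] 0.0026016802179923415
```

```bash
cat > kin.py <<'E'
import numpy as np
from scipy.optimize import least_squares
from scipy.spatial.transform import Rotation as R
L1,al,L2,be,a0,h=.514,-.0064,.4137,-.1321,.0061,-.2036; d=.0803
LO=np.array([-2.76,-.86,-1.03,-2.2,-1.47,-3.14]);HI=np.array([2.76,1.69,1.26,2.34,1.5,3.14])
T0=np.array([[0,0,1],[0,1,0],[-1,0,0.]])
def fk(q,w1,w2,s):
    q1,q2,q3,q4,q5,q6=q; th=q2-q3; P=th+q4; B=R.from_euler("z",q1); A=B*R.from_euler("y",P)
    Rt=A*R.from_matrix(T0)*R.from_euler("x",s*q5)*R.from_euler("z",q6)
    w=np.array([a0+L1*np.sin(q2+al)+L2*np.cos(th+be),d,h+w1+w2+L1*np.cos(q2+al)-L2*np.sin(th+be)])
    return B.apply(w)+A.apply([w1,0,0])+Rt.apply([0,0,w2]),Rt
def down(th,pitch=0):
    y=np.array([np.cos(th),np.sin(th),0]);x=np.array([-np.sin(th),np.cos(th),0])
    return R.from_rotvec(-y*pitch)*R.from_matrix(np.c_[x,y,np.cross(x,y)])
def ik(p,Rt,q0,w):
    f=lambda q:(lambda P,A:np.r_[P-p,.3*(A.inv()*Rt).as_rotvec()])(*fk(q,*w))
    return min((least_squares(f,np.clip(q0+k*np.random.default_rng(i).normal(size=6),LO+.01,HI-.01),bounds=(LO,HI)) for i,k in enumerate([0,.2,.4,.6,.8,.8,.8])),key=lambda r:r.cost)
E
cat > k2.py <<'E'
from kin import *
from workcell import telemetry
s=telemetry.get_state(); print(s["joint_pos"].round(3))
data=[(np.array([.33,-.24,-.79,.38,-.48,.92]),[.4928,.1089,.2443],[.38,.34,.86,-.001]),(s["joint_pos"],s["tcp_pos"],s["orientation"])]
best=None
for sg in(1,-1):
    f=lambda w:np.r_[tuple(fk(q,w[0],w[1],sg)[0]-p for q,p,_ in data)]
    r=least_squares(f,[.2,.23]); oe=[(R.from_quat(np.roll(o,-1)).inv()*fk(q,*r.x,sg)[1]).magnitude() for q,p,o in data]
    print(sg,r.x,np.abs(r.fun).max(),oe)
    if best is None or r.cost<best[0]: best=(r.cost,[*r.x,sg])
w=best[1]
for hd in(-1.5,-1.3,-1.1,-.9,-.7):
  for off in (0,.15):
    c=np.array([.57,-.017+off,.120+off*.9]); tcp=c+.019*np.array([np.cos(hd),np.sin(hd),0])
    r=ik(tcp,down(hd+np.pi/2,np.pi/2),s["joint_pos"],w); print(hd,off,r.x.round(2),r.cost**.5)
E
python3 k2.py
```

```text
[ 0.119 -0.187 -1.028 -0.538 -0.249  0.158]
1 [ 0.69599669 -0.27000874] 0.05727311009221339 [0.9555712575640601, 0.4971840421641336]
-1 [0.14084007 0.2990515 ] 0.0029653785396620835 [0.005994543018634619, 7.162958706057937e-17]
-1.5 0 [ 0.31  1.18  0.17  2.14 -1.33  3.14] 8.097439946559617e-05
-1.5 0.15 [ 0.53  1.05  0.39  2.34 -1.14  3.01] 0.015358470990080423
-1.3 0 [ 0.34  1.12  0.02  2.04 -1.47  3.14] 0.008560590710410716
-1.3 0.15 [ 0.56  1.02  0.24  2.34 -1.29  3.12] 0.0016604115206699096
-1.1 0 [ 0.32  0.98 -0.91 -1.89 -1.42  0.  ] 7.011724502680332e-14
-1.1 0.15 [ 0.57  0.94  0.05  2.25 -1.47  3.14] 3.5078167395464364e-05
-0.9 0 [ 0.29  1.03 -1.03 -2.08 -1.2  -0.01] 0.0022266607737065408
-0.9 0.15 [ 0.57  0.61 -0.89 -1.5  -1.47  0.  ] 0.0009144424193722644
-0.7 0 [ 0.27  1.11 -1.03 -2.2  -1.05 -0.05] 0.025796360212152605
-0.7 0.15 [ 0.55  0.58 -1.02 -1.61 -1.25  0.  ] 1.8146360068413236e-14
```

The FK model fits within 3 mm. A level tool pointing forward is blocked by the elbow limit, but a level tool at heading about -1.1, coming from the left, is reachable. I'll plan a joint-smooth path and express it as tool steps.

```bash
cat > k3.py <<'E'
from kin import *
from workcell import telemetry
s=telemetry.get_state(); w=[.1408,.2991,-1]; q0=s["joint_pos"]
for hd in(-1.1,-1.05,-1.0):
  q=np.array([.32,.98,-.91,-1.89,-1.42,0])
  for z in(.12,.15,.18,.21,.24,.27):
    c=np.array([.57,-.017,z]); tcp=c+.019*np.array([np.cos(hd),np.sin(hd),0])
    r=ik(tcp,down(hd+np.pi/2,np.pi/2),q,w); q=r.x; print(hd,z,r.x.round(2),round(r.cost**.5,4))
E
python3 k3.py
```

```text
-1.1 0.12 [ 0.32  0.98 -0.91 -1.89 -1.42 -0.  ] 0.0
-1.1 0.15 [ 0.32  0.89 -0.93 -1.83 -1.42 -0.  ] 0.0
-1.1 0.18 [ 0.32  0.81 -0.95 -1.76 -1.42 -0.  ] 0.0
-1.1 0.21 [ 0.32  0.72 -0.96 -1.68 -1.42 -0.  ] 0.0
-1.1 0.24 [ 0.32  0.64 -0.96 -1.6  -1.42 -0.  ] 0.0
-1.1 0.27 [ 0.32  0.55 -0.96 -1.51 -1.42  0.  ] 0.0
-1.05 0.12 [ 0.32  0.99 -0.95 -1.93 -1.37 -0.  ] 0.0
-1.05 0.15 [ 0.32  0.9  -0.97 -1.87 -1.37  0.  ] 0.0
-1.05 0.18 [ 0.32  0.81 -0.98 -1.8  -1.37  0.  ] 0.0
-1.05 0.21 [ 0.32  0.72 -0.99 -1.72 -1.37  0.  ] 0.0
-1.05 0.24 [ 0.32  0.63 -0.99 -1.63 -1.37 -0.  ] 0.0
-1.05 0.27 [ 0.32  0.54 -0.99 -1.53 -1.37 -0.  ] 0.0
-1.0 0.12 [ 0.31  1.   -0.98 -1.97 -1.31  0.  ] 0.0
-1.0 0.15 [ 0.31  0.91 -1.   -1.91 -1.31 -0.  ] 0.0
-1.0 0.18 [ 0.31  0.82 -1.02 -1.83 -1.31 -0.  ] 0.0
-1.0 0.21 [ 0.31  0.72 -1.03 -1.75 -1.31 -0.  ] 0.0
-1.0 0.24 [ 0.31  0.63 -1.03 -1.66 -1.31 -0.  ] 0.0
-1.0 0.27 [ 0.31  0.54 -1.02 -1.56 -1.31 -0.  ] 0.0
```

```bash
cat > path.py <<'E'
# path.py x y z heading n : joint-smooth rows to a level-tool pose (grasp point at x y z)
import sys
from kin import *
from workcell import telemetry
x,y,z,hd=map(float,sys.argv[1:5]); n=int(sys.argv[5])
s=telemetry.get_state(); w=[.1408,.2991,-1]; q0=s["joint_pos"]
c=np.array([x,y,z]); r=ik(c+.019*np.array([np.cos(hd),np.sin(hd),0]),down(hd+np.pi/2,np.pi/2),np.array([.32,.8,-.93,-1.8,-1.42,0]),w)
print(q0.round(2),r.x.round(2),r.cost); p0,R0=fk(q0,*w)
print("model err mm",((p0-s["tcp_pos"])*1e3).round(1))
for k in range(1,n+1):
    p,Rt=fk(q0+(r.x-q0)*k/n,*w); ax=-Rt.apply([1,0,0]); zt=Rt.apply([0,0,1]); g=p-.019*zt
    print(k,(R0.inv().apply(p-p0)*1e3).round(0).tolist(),(R0.inv()*Rt).as_rotvec().round(3).tolist(),"| tcp",p.round(3),"bot z",(g-.09*ax)[2].round(3),"j5z",(p-.299*zt)[2].round(3))
E
python3 path.py .57 -.017 .25 -1.1 14
```

```text
[ 0.12 -0.19 -1.03 -0.54 -0.25  0.16] [ 0.32  0.61 -0.96 -1.57 -1.42 -0.  ] 2.216914986337696e-25
model err mm [ 2.6  0.9 -2.8]
1 [-5.0, -11.0, 13.0] [0.066, -0.032, -0.009] | tcp [0.639 0.068 0.343] bot z 0.261 j5z 0.421
2 [-8.0, -22.0, 24.0] [0.132, -0.064, -0.016] | tcp [0.649 0.056 0.342] bot z 0.259 j5z 0.412
3 [-10.0, -33.0, 33.0] [0.198, -0.094, -0.021] | tcp [0.656 0.044 0.34 ] bot z 0.256 j5z 0.402
4 [-10.0, -43.0, 40.0] [0.265, -0.122, -0.024] | tcp [0.661 0.032 0.338] bot z 0.253 j5z 0.392
5 [-9.0, -54.0, 45.0] [0.332, -0.15, -0.024] | tcp [0.664 0.022 0.335] bot z 0.249 j5z 0.38
6 [-6.0, -63.0, 47.0] [0.399, -0.175, -0.022] | tcp [0.664 0.012 0.33 ] bot z 0.243 j5z 0.368
7 [-1.0, -73.0, 48.0] [0.466, -0.199, -0.019] | tcp [0.661 0.003 0.325] bot z 0.237 j5z 0.355
8 [6.0, -82.0, 46.0] [0.534, -0.221, -0.013] | tcp [ 0.656 -0.005  0.318] bot z 0.23 j5z 0.342
9 [14.0, -91.0, 43.0] [0.601, -0.242, -0.005] | tcp [ 0.649 -0.012  0.31 ] bot z 0.221 j5z 0.327
10 [25.0, -100.0, 37.0] [0.669, -0.26, 0.005] | tcp [ 0.639 -0.018  0.301] bot z 0.212 j5z 0.313
11 [38.0, -108.0, 29.0] [0.736, -0.276, 0.018] | tcp [ 0.627 -0.024  0.29 ] bot z 0.201 j5z 0.298
12 [53.0, -115.0, 20.0] [0.804, -0.289, 0.032] | tcp [ 0.613 -0.028  0.278] bot z 0.188 j5z 0.282
13 [69.0, -122.0, 9.0] [0.872, -0.3, 0.048] | tcp [ 0.597 -0.031  0.265] bot z 0.175 j5z 0.266
14 [88.0, -129.0, -4.0] [0.939, -0.309, 0.066] | tcp [ 0.579 -0.034  0.25 ] bot z 0.16 j5z 0.25
```

>>> step_arm(moves=[[[0,0,0],[0,0,0],15],[[0,0,0],[0,0,0],15]])

```text
clock: 10.5
tcp_pos: [0.6242, 0.0802, 0.3444]
orientation: [0.595, 0.092, 0.799, -0.018]
wrist_force: [-1.0, 0.5, -2.1]
finger_gap: 0.0263
grip_force: 60.1
```

>>> step_arm(moves=[[[-5,-11,13],[0.066,-0.032,-0.009],15],[[-8,-22,24],[0.132,-0.064,-0.016],15],[[-10,-33,33],[0.198,-0.094,-0.021],15],[[-10,-43,40],[0.265,-0.122,-0.024],15],[[-9,-54,45],[0.332,-0.15,-0.024],15],[[-6,-63,47],[0.399,-0.175,-0.022],15],[[-1,-73,48],[0.466,-0.199,-0.019],15],[[6,-82,46],[0.534,-0.221,-0.013],15]])

```text
clock: 11.17
tcp_pos: [0.6522, -0.005, 0.3195]
orientation: [0.633, 0.238, 0.696, -0.242]
wrist_force: [0.6, 1.4, -1.2]
finger_gap: 0.0263
grip_force: 60.2
```

```bash
python3 path.py .57 -.017 .24 -1.1 8
```

```text
[ 0.24  0.26 -0.99 -1.12 -0.93  0.07] [ 0.32  0.64 -0.96 -1.6  -1.42  0.  ] 1.2007436727643675e-28
model err mm [ 0.3  1.3 -1.2]
1 [7.0, -7.0, 1.0] [0.051, -0.014, 0.004] | tcp [ 0.648 -0.009  0.311] bot z 0.223 j5z 0.331
2 [15.0, -14.0, -0.0] [0.101, -0.027, 0.009] | tcp [ 0.642 -0.014  0.304] bot z 0.215 j5z 0.319
3 [24.0, -22.0, -2.0] [0.152, -0.039, 0.014] | tcp [ 0.635 -0.018  0.295] bot z 0.206 j5z 0.306
4 [34.0, -30.0, -5.0] [0.203, -0.048, 0.02] | tcp [ 0.626 -0.023  0.286] bot z 0.196 j5z 0.293
5 [45.0, -39.0, -10.0] [0.254, -0.057, 0.027] | tcp [ 0.616 -0.026  0.275] bot z 0.186 j5z 0.28
6 [57.0, -48.0, -16.0] [0.305, -0.064, 0.034] | tcp [ 0.605 -0.029  0.264] bot z 0.175 j5z 0.267
7 [70.0, -58.0, -23.0] [0.356, -0.069, 0.042] | tcp [ 0.592 -0.032  0.253] bot z 0.163 j5z 0.254
8 [84.0, -68.0, -31.0] [0.408, -0.073, 0.051] | tcp [ 0.579 -0.034  0.24 ] bot z 0.15 j5z 0.24
```

>>> step_arm(moves=[[[7,-7,1],[0.051,-0.014,0.004],15],[[15,-14,0],[0.101,-0.027,0.009],15],[[24,-22,-2],[0.152,-0.039,0.014],15],[[34,-30,-5],[0.203,-0.048,0.02],15],[[45,-39,-10],[0.254,-0.057,0.027],15],[[57,-48,-16],[0.305,-0.064,0.034],15],[[70,-58,-23],[0.356,-0.069,0.042],15],[[84,-68,-31],[0.408,-0.073,0.051],15]])

```text
clock: 11.83
tcp_pos: [0.578, -0.0353, 0.2408]
orientation: [0.603, 0.37, 0.603, -0.369]
wrist_force: [0.4, 0.3, -0.4]
finger_gap: 0.0264
grip_force: 60.2
```

>>> step_arm(moves=[[[0,0,0],[0,0,0],15],[[0,0,0],[0,0,0],15]])

```text
clock: 12.0
tcp_pos: [0.5792, -0.035, 0.2404]
orientation: [0.603, 0.367, 0.604, -0.369]
wrist_force: [0.1, -0.5, -1.4]
finger_gap: 0.0264
grip_force: 60.2
```

```bash
python3 go.py .5786 -.0339 .21 .4708 1.5708
python3 - <<'E'
from workcell import imaging
import cv2, numpy as np
s=imaging.read_camera("scene")[:,:,::-1]; t=imaging.read_camera("top")[:,:,::-1]
cv2.imwrite("pics/s5.png",s);cv2.imwrite("pics/t5.png",t)
a=cv2.resize(s[150:280,270:400],(480,480),interpolation=2); b=cv2.resize(t[150:250,310:375],(312,480),interpolation=2)
cv2.imwrite("pics/g5.png",np.hstack([a,b]))
E
```

```text
t 12.0 tcp [ 0.5792 -0.035   0.2404] q [ 0.32  0.63 -0.96 -1.59 -1.42 -0.  ] F [ 0.1 -0.5 -1.4] gap 0.026391573620976112 g 60.20262973266654
shift mm [30.4 -0.  -1.3] turn [ 0.005 -0.     0.002]
```

View pics/g5.png

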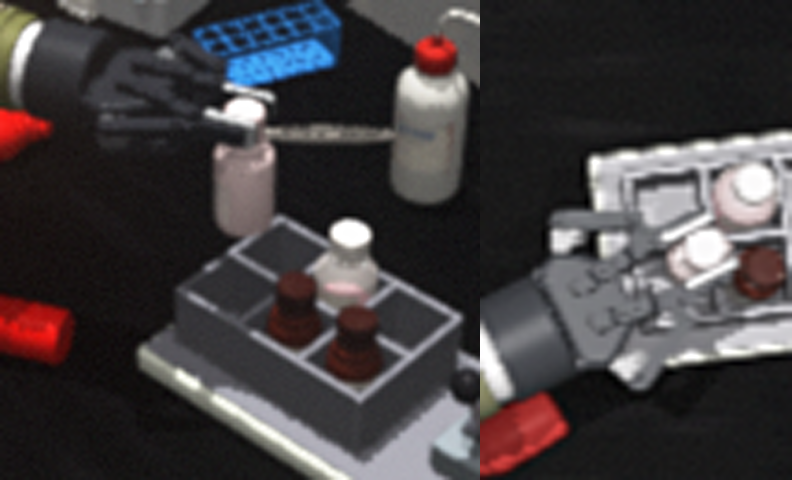

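The white bottle hangs upright in the gripper, cap at (245,105) and base at (248,230) in the scene half, just above the front-left cell. I'll check the base position numerically before descending.

Run:
```python
from h import *
g=np.array([.5706,-.018,.2404]); f=480/130
for dz in(.009,-.09): print("scene",((proj("scene",g+[0,0,dz])-[270,150]+.5)*f).round(0))
print("top cap",((proj("top",g+[0,0,.009])-[310,150]+.5)*4.8).round(0)+[480,0])
from scipy.optimize import minimize
off=np.array([320,170])
im=cv2.imread("pics/s5.png").astype(float)
w=np.clip((im.min(2)-30)/90,0,1)
# body width centre per row in scene (rows of the body)
for v in(200,204,208):
    r=w[v,322:350]; u=np.arange(322,350); print(v,round((r*u).sum()/r.sum(),2), r.sum().round(1), "model", end=" ")
    zz=np.linspace(.15,.21,200); pr=np.array([proj("scene",[g[0],g[1],z])[0] for z in zz]); print(np.interp(v,pr[::-1,1],pr[::-1,0]).round(2))
```

```text
scene [[237. 107.]]
scene [[235. 218.]]
top cap [[700. 252.]]
200 335.67 14.2 model 333.3
204 335.54 13.7 model 333.24
208 337.0 14.8 model 333.18
```

The bottle axis sits about 5 mm further along the tool than planned, because it was gripped 15 mm behind the TCP. I'll compensate by pulling 6 mm back along tool z and descend in stages.

>>> step_arm(moves=[[[8,0,-3],[0,0,0],15],[[18,0,-6],[0,0,0],15],[[28,0,-6],[0,0,0],15],[[38,0,-6],[0,0,0],15],[[46,0,-6],[0,0,0],15],[[52,0,-6],[0,0,0],15],[[55,0,-6],[0,0,0],15],[[55,0,-6],[0,0,0],15]])

```text
clock: 12.77
tcp_pos: [0.5764, -0.0306, 0.1861]
orientation: [0.603, 0.369, 0.603, -0.369]
wrist_force: [0.2, -0.1, -1.5]
finger_gap: 0.0268
grip_force: 60.2
```

```bash
python3 go.py .5768 -.0304 .12 .4708 1.5708
python3 - <<'E'
from workcell import imaging
import cv2, numpy as np
s=imaging.read_camera("scene")[:,:,::-1]; t=imaging.read_camera("top")[:,:,::-1]
a=cv2.resize(s[170:280,300:400],(436,480),interpolation=2); b=cv2.resize(t[160:235,320:375],(352,480),interpolation=2)
cv2.imwrite("pics/g6.png",np.hstack([a,b]))
E
```

```text
t 12.7667 tcp [ 0.5764 -0.0306  0.1861] q [ 0.33  0.79 -0.95 -1.75 -1.43 -0.  ] F [ 0.2 -0.1 -1.5] gap 0.026779481633219478 g 60.202659917995334
shift mm [66.1  0.5  0. ] turn [ 0.003  0.    -0.   ]
```

View pics/g6.png

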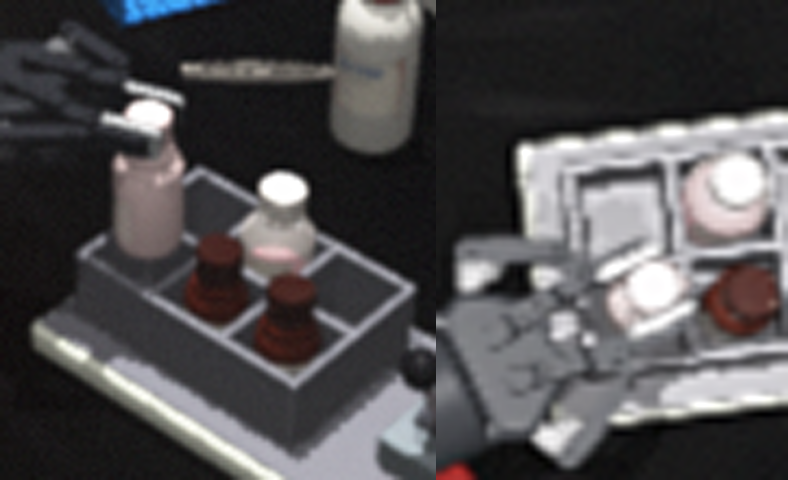

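The bottle base, centre about (148,245), lies over the middle of the front-left cell. I'll lower further.

>>> step_arm(moves=[[[8,0,0],[0,0,0],15],[[17,0,0],[0,0,0],15],[[26,0,0],[0,0,0],15],[[35,0,0],[0,0,0],15],[[44,0,0],[0,0,0],15],[[52,0,0],[0,0,0],15],[[56,0,0],[0,0,0],15],[[56,0,0],[0,0,0],15]])

```text
clock: 13.53
tcp_pos: [0.5763, -0.0306, 0.1293]
orientation: [0.603, 0.368, 0.603, -0.369]
wrist_force: [-0.0, -0.3, -1.4]
finger_gap: 0.0266
grip_force: 60.2
```

>>> step_arm(moves=[[[2,0,0],[0,0,0],15],[[4,0,0],[0,0,0],15],[[5,0,0],[0,0,0],15],[[5,0,0],[0,0,0],15]])

```text
clock: 13.87
tcp_pos: [0.5764, -0.0305, 0.1257]
orientation: [0.604, 0.369, 0.603, -0.369]
wrist_force: [0.3, 0.2, -1.3]
finger_gap: 0.0263
grip_force: 60.2
```

>>> step_arm(moves=[[[1,0,0],[0,0,0],15],[[2,0,0],[0,0,0],15],[[3,0,0],[0,0,0],15],[[3,0,0],[0,0,0],15]])

```text
clock: 14.2
tcp_pos: [0.5764, -0.0305, 0.1225]
orientation: [0.604, 0.369, 0.603, -0.369]
wrist_force: [-0.2, -0.3, 0.0]
finger_gap: 0.0263
grip_force: 60.2
```

>>> step_arm(moves=[[[1,0,0],[0,0,0],15],[[2,0,0],[0,0,0],15],[[2,0,0],[0,0,0],15]])

```text
clock: 14.45
tcp_pos: [0.5764, -0.0305, 0.1207]
orientation: [0.604, 0.369, 0.603, -0.368]
wrist_force: [-0.2, -0.2, 0.3]
finger_gap: 0.0269
grip_force: 60.2
```

>>> step_arm(moves=[[[1,0,0],[0,0,0],15],[[2,0,0],[0,0,0],15],[[2,0,0],[0,0,0],15]])

```text
clock: 14.7
tcp_pos: [0.5766, -0.0305, 0.1204]
orientation: [0.605, 0.371, 0.602, -0.367]
wrist_force: [-1.9, 0.2, 13.3]
finger_gap: 0.0269
grip_force: 60.8
```

Firm contact came at TCP z 0.1205. I'll release and check the retreat path against the joint limits.

>>> step_arm(moves=[[[-2,0,0],[0,0,0],26],[[-2,0,0],[0,0,0],32],[[-2,0,0],[0,0,0],38],[[-2,0,0],[0,0,0],44],[[-2,0,0],[0,0,0],44]])

```text
clock: 15.12
tcp_pos: [0.5764, -0.0305, 0.1203]
orientation: [0.603, 0.369, 0.603, -0.369]
wrist_force: [-0.4, -0.6, 0.5]
finger_gap: 0.044
grip_force: 0.0
```

Run:
```python
from kin import *
from workcell import telemetry
s=telemetry.get_state(); q=s["joint_pos"]; w=[.1408,.2991,-1]; p0=s["tcp_pos"]; Rt=R.from_quat(np.roll(s["orientation"],-1)); print(p0,s["finger_gap"],s["wrist_force"])
for b,u in((20,0),(35,0),(50,0),(55,60),(55,120),(55,180)):
    r=ik(p0+Rt.apply([-u/1e3,0,-b/1e3]),Rt,q,w); q=r.x; print(b,u,q.round(2),round(r.cost**.5,4))
```

```text
[ 0.5763506  -0.03052053  0.12032565] 0.04403831412594389 [-0.41409277 -0.62589932  0.52617882]
20 0 [ 0.37  0.98 -0.91 -1.9  -1.47 -0.  ] 0.0
35 0 [ 0.39  0.98 -0.93 -1.91 -1.47 -0.  ] 0.0049
50 0 [ 0.41  0.99 -0.94 -1.93 -1.47 -0.01] 0.0102
55 60 [ 0.42  0.82 -0.98 -1.8  -1.47 -0.01] 0.012
55 120 [ 0.42  0.64 -0.99 -1.63 -1.47 -0.01] 0.012
55 180 [ 0.42  0.46 -0.98 -1.44 -1.47 -0.01] 0.012
```

>>> step_arm(moves=[[[0,0,-6],[-0.01,0,0],46],[[0,0,-12],[-0.03,0,0],46],[[0,0,-19],[-0.05,0,0],46],[[0,0,-26],[-0.07,0,0],46],[[0,0,-33],[-0.09,0,0],46],[[0,0,-40],[-0.11,0,0],46],[[0,0,-47],[-0.13,0,0],46],[[0,0,-54],[-0.15,0,0],46]])

```text
clock: 15.78
tcp_pos: [0.5514, 0.0183, 0.1205]
orientation: [0.63, 0.322, 0.629, -0.322]
wrist_force: [0.1, -0.4, 0.5]
finger_gap: 0.0462
grip_force: 0.0
```

>>> step_arm(moves=[[[-20,0,0],[0,0,0],46],[[-45,0,0],[0,0,0],46],[[-75,0,0],[0,0,0],46],[[-105,0,0],[0,0,0],46],[[-135,0,0],[0,0,0],46],[[-165,0,0],[0,0,0],46],[[-190,0,0],[0,0,0],46],[[-200,0,0],[0,0,0],46]])

```text
clock: 16.45
tcp_pos: [0.5527, 0.0191, 0.325]
orientation: [0.63, 0.325, 0.628, -0.321]
wrist_force: [-1.0, 0.1, -0.1]
finger_gap: 0.0459
grip_force: 0.0
```

```bash
python3 - <<'E'
from workcell import imaging
import cv2, numpy as np
s=imaging.read_camera("scene")[:,:,::-1]; t=imaging.read_camera("top")[:,:,::-1]
cv2.imwrite("pics/s7.png",s);cv2.imwrite("pics/t7.png",t)
a=cv2.resize(s[185:305,310:440],(520,480),interpolation=2); b=cv2.resize(t[165:235,325:365],(274,480),interpolation=2)
cv2.imwrite("pics/g7.png",np.hstack([a,b]))
E
cat > lev.py <<'E'
from kin import *
from workcell import telemetry
s=telemetry.get_state(); q=s["joint_pos"]; print(s["clock"],s["tcp_pos"].round(3),q.round(3))
# tool down over the lever front side, tool y along crate x-axis (heading .139) or across
w=[.1408,.2991,-1]
for th in(.139,.139+np.pi/2):
  for p in([.56,-.235,.25],[.56,-.235,.11],[.63,-.227,.25]):
    r=ik(np.array(p),down(th),np.array([-.5,.4,0,1.2,0,q1 if (q1:=-.5+np.pi/2-th) else 0]),w); print(th,p,r.x.round(2),r.cost)
E
python3 lev.py
```

```text
16.55 [0.553 0.019 0.324] [ 0.433  0.366 -1.027 -1.392 -1.381  0.007]
0.139 [0.56, -0.235, 0.25] [-0.53  0.37  0.17  1.37 -0.    0.9 ] 7.968482690696503e-27
0.139 [0.56, -0.235, 0.11] [-0.53  0.43 -0.08  1.06 -0.    0.9 ] 1.7095788225333847e-30
0.139 [0.63, -0.227, 0.25] [-0.47  0.5   0.38  1.44  0.    0.97] 9.847347036361528e-25
1.7097963267948966 [0.56, -0.235, 0.25] [-0.53  0.37  0.17  1.37  0.   -0.67] 9.673910739714296e-29
1.7097963267948966 [0.56, -0.235, 0.11] [-0.53  0.43 -0.08  1.06 -0.   -0.67] 1.6253896788641695e-30
1.7097963267948966 [0.63, -0.227, 0.25] [-0.47  0.5   0.38  1.44  0.   -0.61] 9.7702537111358e-28
```

View pics/g7.png

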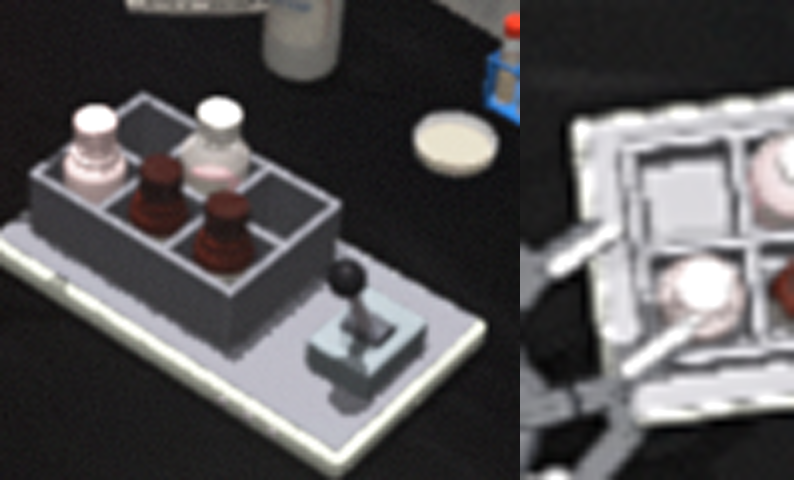

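Both bottles stand upright in their front corner cells: white cap at (97,120), brown cap at (225,210). The lever ball at (347,278) is unchanged and still leans forward. That was the 11th picture, one over the limit of ten, so I'll view no more and check numerically from here.

Next is a joint-smooth path to tool-down over the lever.

```bash
cat > pj.py <<'E'
# pj.py x y z theta n i0 : joint path to tool-down pose, rows relative to pose now
import sys
from kin import *
from workcell import telemetry
x,y,z,th=map(float,sys.argv[1:5]); n=int(sys.argv[5])
s=telemetry.get_state(); q0=s["joint_pos"]; w=[.1408,.2991,-1]
r=ik(np.array([x,y,z]),down(th),np.array([-.53,.37,.17,1.37,0,.9]),w); p0,R0=fk(q0,*w)
print(s["clock"],q0.round(2),r.x.round(2),r.cost)
for k in range(1,n+1):
    f=k/n; p,Rt=fk(q0+(r.x-q0)*f,*w); zt=Rt.apply([0,0,1]); M=(R0.inv()*Rt).as_rotvec()
    print(k,(R0.inv().apply(p-p0)*1e3).round(0).tolist(),M.round(3).tolist(),"|",p.round(3),"j5",(p-.299*zt).round(2))
E
python3 pj.py .594 -.232 .27 .139 24
```

```text
16.55 [ 0.43  0.37 -1.03 -1.39 -1.38  0.01] [-0.5   0.43  0.32  1.45  0.    0.93] 5.0176048918432695e-28
1 [7.0, 26.0, 23.0] [-0.018, 0.016, -0.025] | [0.587 0.017 0.316] j5 [0.41 0.26 0.32]
2 [16.0, 49.0, 47.0] [-0.036, 0.039, -0.048] | [0.62  0.012 0.308] j5 [0.44 0.25 0.32]
3 [25.0, 70.0, 71.0] [-0.052, 0.068, -0.07] | [0.651 0.004 0.298] j5 [0.47 0.24 0.32]
4 [35.0, 88.0, 96.0] [-0.066, 0.104, -0.089] | [ 0.68  -0.006  0.288] j5 [0.49 0.22 0.32]
5 [46.0, 102.0, 122.0] [-0.078, 0.145, -0.105] | [ 0.707 -0.019  0.278] j5 [0.52 0.21 0.32]
6 [57.0, 113.0, 147.0] [-0.087, 0.193, -0.118] | [ 0.73  -0.032  0.267] j5 [0.54 0.19 0.33]
7 [68.0, 120.0, 171.0] [-0.094, 0.245, -0.127] | [ 0.751 -0.048  0.256] j5 [0.56 0.17 0.33]
8 [79.0, 124.0, 194.0] [-0.098, 0.303, -0.133] | [ 0.767 -0.064  0.245] j5 [0.58 0.15 0.34]
9 [89.0, 125.0, 216.0] [-0.098, 0.365, -0.135] | [ 0.781 -0.082  0.234] j5 [0.6  0.13 0.34]
10 [100.0, 122.0, 236.0] [-0.095, 0.431, -0.133] | [ 0.79  -0.1    0.224] j5 [0.62 0.11 0.35]
11 [109.0, 116.0, 254.0] [-0.088, 0.501, -0.126] | [ 0.796 -0.118  0.215] j5 [0.63 0.08 0.36
[... 521 characters left out ...]
53 -0.212  0.19 ] j5 [ 0.66 -0.07  0.44]
18 [130.0, 6.0, 303.0] [0.077, 1.053, 0.048] | [ 0.735 -0.222  0.193] j5 [ 0.66 -0.1   0.45]
19 [124.0, -15.0, 297.0] [0.118, 1.135, 0.091] | [ 0.715 -0.229  0.199] j5 [ 0.65 -0.12  0.47]
20 [115.0, -36.0, 289.0] [0.163, 1.217, 0.139] | [ 0.692 -0.235  0.208] j5 [ 0.64 -0.15  0.49]
21 [104.0, -57.0, 277.0] [0.212, 1.299, 0.192] | [ 0.669 -0.238  0.219] j5 [ 0.63 -0.17  0.51]
22 [90.0, -77.0, 263.0] [0.265, 1.379, 0.249] | [ 0.644 -0.238  0.233] j5 [ 0.62 -0.19  0.53]
23 [72.0, -96.0, 247.0] [0.323, 1.458, 0.31] | [ 0.619 -0.236  0.25 ] j5 [ 0.61 -0.21  0.55]
24 [52.0, -114.0, 229.0] [0.384, 1.536, 0.375] | [ 0.594 -0.232  0.27 ] j5 [ 0.59 -0.23  0.57]
```

That path swings too close to the tall bottle behind. I'll try a nearer via pose.

```bash
python3 pj.py .42 -.05 .36 .6 20 | awk 'NR==1||NR%2==1'; echo; python3 pj.py .40 -.20 .36 .139 16
```

```text
16.55 [ 0.43  0.37 -1.03 -1.39 -1.38  0.01] [-0.31  0.   -0.01  1.56  0.    0.66] 1.9755009086009256e-26
2 [10.0, 49.0, 42.0] [-0.062, 0.048, -0.085] | [0.617 0.015 0.313] j5 [0.43 0.25 0.33]
4 [24.0, 83.0, 84.0] [-0.117, 0.132, -0.158] | [0.669 0.001 0.299] j5 [0.47 0.22 0.34]
6 [41.0, 99.0, 121.0] [-0.162, 0.247, -0.217] | [ 0.704 -0.019  0.283] j5 [0.5  0.19 0.36]
8 [56.0, 98.0, 149.0] [-0.193, 0.39, -0.257] | [ 0.72  -0.043  0.267] j5 [0.53 0.15 0.39]
10 [68.0, 79.0, 164.0] [-0.208, 0.558, -0.275] | [ 0.713 -0.066  0.256] j5 [0.54 0.11 0.42]
12 [72.0, 46.0, 163.0] [-0.203, 0.743, -0.268] | [ 0.686 -0.085  0.252] j5 [0.54 0.07 0.46]
14 [65.0, 1.0, 144.0] [-0.179, 0.942, -0.237] | [ 0.639 -0.096  0.258] j5 [0.53 0.03 0.5 ]
16 [46.0, -49.0, 107.0] [-0.133, 1.15, -0.18] | [ 0.575 -0.095  0.277] j5 [0.5  0.   0.55]
18 [12.0, -101.0, 51.0] [-0.066, 1.361, -0.096] | [ 0.5   -0.08   0.311] j5 [ 0.46 -0.03  0.6 ]
20 [-38.0, -149.0, -20.0] [0.023, 1.57, 0.013] | [ 0.42 -0.05  0.36] j5 [ 0.42 -0.05  0.66]

16.55 [ 0.43  0.37 -1.03 -1.39 -1.38  0.01] [-0.64  0.05  0.04  1.56  0.    0.79] 6.8
[... 790 characters left out ...]
.685 -0.211  0.25 ] j5 [ 0.56 -0.02  0.44]
10 [72.0, -62.0, 265.0] [0.03, 0.811, -0.104] | [ 0.658 -0.231  0.25 ] j5 [ 0.55 -0.05  0.47]
11 [68.0, -98.0, 256.0] [0.07, 0.933, -0.055] | [ 0.623 -0.245  0.255] j5 [ 0.54 -0.09  0.49]
12 [58.0, -135.0, 239.0] [0.119, 1.057, 0.006] | [ 0.583 -0.252  0.264] j5 [ 0.52 -0.12  0.52]
13 [43.0, -170.0, 212.0] [0.174, 1.18, 0.08] | [ 0.538 -0.251  0.279] j5 [ 0.5  -0.15  0.56]
14 [22.0, -203.0, 178.0] [0.237, 1.302, 0.167] | [ 0.492 -0.242  0.3  ] j5 [ 0.47 -0.17  0.59]
15 [-5.0, -230.0, 136.0] [0.307, 1.421, 0.265] | [ 0.445 -0.225  0.327] j5 [ 0.43 -0.19  0.62]
16 [-38.0, -253.0, 90.0] [0.384, 1.536, 0.375] | [ 0.4  -0.2   0.36] j5 [ 0.4  -0.2   0.66]
```

The second path stays below x 0.72 and above z 0.25, so it's clear.

>>> step_arm(moves=[[[6,26,37],[-0.018,0.027,-0.046],60],[[14,46,75],[-0.034,0.068,-0.087],60],[[24,58,113],[-0.047,0.124,-0.122],60],[[34,63,150],[-0.055,0.194,-0.15],60],[[44,59,185],[-0.058,0.275,-0.17],60],[[54,47,215],[-0.054,0.367,-0.179],60],[[63,28,239],[-0.044,0.468,-0.178],60],[[69,3,256],[-0.027,0.577,-0.165],60]])

```text
clock: 17.22
tcp_pos: [0.705, -0.1875, 0.248]
orientation: [0.398, 0.341, 0.812, -0.259]
wrist_force: [1.1, -0.9, -0.7]
finger_gap: 0.0597
grip_force: 0.0
```

```bash
python3 pj.py .55 -.238 .28 .139 8;python3 pj.py .50 -.238 .30 .139 12
```

```text
17.2167 [-0.11  0.22 -0.49  0.08 -0.69  0.4 ] [-0.54  0.35  0.22  1.44  0.    0.89] 2.9461543894066644e-28
1 [4.0, -11.0, 19.0] [-0.003, 0.114, 0.035] | [ 0.705 -0.206  0.234] j5 [ 0.58 -0.01  0.43]
2 [10.0, -27.0, 31.0] [-0.001, 0.232, 0.082] | [ 0.696 -0.222  0.225] j5 [ 0.59 -0.05  0.44]
3 [16.0, -46.0, 36.0] [0.007, 0.355, 0.14] | [ 0.681 -0.235  0.221] j5 [ 0.59 -0.08  0.46]
4 [21.0, -67.0, 33.0] [0.022, 0.481, 0.209] | [ 0.661 -0.245  0.221] j5 [ 0.59 -0.11  0.48]
5 [26.0, -90.0, 22.0] [0.042, 0.608, 0.288] | [ 0.637 -0.25   0.227] j5 [ 0.59 -0.15  0.5 ]
6 [29.0, -113.0, 3.0] [0.068, 0.737, 0.378] | [ 0.609 -0.25   0.238] j5 [ 0.58 -0.18  0.53]
7 [29.0, -135.0, -23.0] [0.101, 0.866, 0.476] | [ 0.58  -0.246  0.256] j5 [ 0.57 -0.21  0.55]
8 [25.0, -156.0, -56.0] [0.139, 0.995, 0.583] | [ 0.55  -0.238  0.28 ] j5 [ 0.55 -0.24  0.58]
17.2167 [-0.11  0.22 -0.49  0.08 -0.69  0.4 ] [-0.59  0.26  0.14  1.45 -0.    0.84] 4.8690670742577995e-30
1 [3.0, -12.0, 12.0] [0.0, 0.076, 0.021] | [ 0.702 -0.202  0.239] j5 [ 0.57 -0.    0.42]
2 [6.0, -26.0, 21.0] [0.002, 0.154, 0.047] | [ 0.694 -0.2
[... 264 characters left out ...]
[ 0.653 -0.247  0.228] j5 [ 0.57 -0.1   0.47]
6 [23.0, -94.0, 21.0] [0.032, 0.483, 0.203] | [ 0.634 -0.253  0.23 ] j5 [ 0.57 -0.12  0.49]
7 [27.0, -113.0, 11.0] [0.045, 0.568, 0.255] | [ 0.614 -0.256  0.235] j5 [ 0.56 -0.14  0.51]
8 [31.0, -131.0, -2.0] [0.06, 0.653, 0.312] | [ 0.592 -0.257  0.242] j5 [ 0.55 -0.16  0.52]
9 [33.0, -149.0, -19.0] [0.076, 0.739, 0.373] | [ 0.569 -0.256  0.252] j5 [ 0.54 -0.18  0.54]
10 [34.0, -166.0, -40.0] [0.095, 0.824, 0.439] | [ 0.546 -0.252  0.265] j5 [ 0.53 -0.2   0.56]
11 [34.0, -182.0, -64.0] [0.116, 0.91, 0.509] | [ 0.523 -0.246  0.281] j5 [ 0.52 -0.22  0.58]
12 [31.0, -197.0, -91.0] [0.139, 0.995, 0.583] | [ 0.5   -0.238  0.3  ] j5 [ 0.5  -0.24  0.6 ]
```

>>> step_arm(moves=[[[4,-11,19],[-0.003,0.11,0.034],60],[[10,-26,30],[0,0.22,0.078],60],[[15,-43,35],[0.006,0.33,0.13],60],[[20,-62,34],[0.018,0.44,0.19],60],[[24,-82,26],[0.034,0.55,0.255],60],[[27,-102,12],[0.055,0.66,0.33],60],[[29,-122,-8],[0.08,0.77,0.41],60],[[28,-140,-30],[0.11,0.88,0.49],60]])

```text
clock: 17.88
tcp_pos: [0.5711, -0.2444, 0.2633]
orientation: [0.063, 0.609, 0.789, -0.04]
wrist_force: [0.7, -0.4, -0.7]
finger_gap: 0.0599
grip_force: 0.0
```

```bash
python3 go.py .5957 -.2317 .22 .139
python3 - <<'E'
from h import *
# sub-pixel ball centre (black ball on grey) in both views, from pics s7/s3/t3 before motion
for n,f,c in(("scene","pics/s7.png",(396.5,254)),("top","pics/t3.png",(413,201))):
    g=cv2.cvtColor(cv2.imread(f),cv2.COLOR_BGR2GRAY).astype(float); x,y=int(c[0]),int(c[1]); s=g[y-8:y+9,x-8:x+9]
    print(n); print(s.astype(int)[::1] if n=="top" else s.astype(int))
E
```

```text
t 17.8833 tcp [ 0.5711 -0.2444  0.2633] q [-0.49  0.31  0.11  1.26 -0.1   0.82] F [ 0.7 -0.4 -0.7] gap 0.059940843466107986 g 0.0
shift mm [12.4 26.4 42.3] turn [0.023 0.147 0.117]
scene
[[ 53  56  57  55  50  79 138 157 136 104  73  41  24  22  21  26  24]
 [ 56  53  55  55  54  77 133 162 168 179 158 111  56  28  20  20  21]
 [ 56  55  56  55  53  80 127 149 161 182 187 180 131  98  62  28  21]
 [ 52  55  56  54  54  79 121 114 108 127 153 178 188 185 137  73  35]
 [ 55  52  55  55  54  58  65  62  58  64  77 122 173 195 178 145 104]
 [ 54  56  54  49  46  38  41  51  60  52  41  63 116 172 188 189 179]
 [ 53  56  52  48  38  36  43  58  74  63  43  39  66 129 182 192 193]
 [ 57  55  54  52  39  33  39  50  58  53  41  35  43 102 177 191 191]
 [ 67  66  68  57  33  32  34  41  46  41  36  34  33  95 175 192 190]
 [ 72  86  93  87  45  27  33  35  35  36  31  28  35  94 172 190 190]
 [ 80  95 119 146  85  28  25  31  29  32  30  23  41 104 171 188 187]
 [ 97 117 142 167 123  54  27  23  23  26  23  31  83 160 202 196 187]
 [134 169 182 187 169 113  63  36  29  26  29  67 139 198 213
[... 806 characters left out ...]
168 137  77  30  32  51  63  48  51 133 109  37  15  16  21]
 [186 183 177 173 122  45  34  55  84  67  43  86  96  61  20  20  23]
 [188 188 191 193 147  60  29  41  49  40  37  97 138 100  29  15  20]
 [189 187 186 185 148  77  33  29  30  35  72 158 204 156  48  12  19]
 [127 119 111  97  78  73  65  53  50  72 141 196 233 187  62  10  21]
 [145 175 183 154 117 112 115 115 113 118 170 189 204 155  48  12  21]
 [185 187 188 186 149 113 111 112 110 114 167 185 179 126  38  12  18]
 [185 183 184 185 155 116 108 108 107 123 169 183 177 136  65  18  18]
 [184 183 183 185 183 153 127 124 128 167 183 184 190 172 105  29  17]
 [183 184 183 183 185 184 184 184 183 185 183 183 198 207 153  46  14]]
```

The ball centre holds up: scene (396.2,254.4), top (412.7,200.9). I'll move above it and straighten the tool.

>>> step_arm(moves=[[[4,9,10],[0.01,0.06,0.045],60],[[8,18,20],[0.018,0.11,0.09],60],[[12,25,32],[0.023,0.147,0.117],60],[[12,26,42],[0.023,0.147,0.117],60],[[12,26,42],[0.023,0.147,0.117],60],[[12,26,42],[0.023,0.147,0.117],60]])

```text
clock: 18.38
tcp_pos: [0.5961, -0.2322, 0.2203]
orientation: [0.002, 0.654, 0.756, -0.002]
wrist_force: [-0.2, -0.2, -0.3]
finger_gap: 0.06
grip_force: 0.0
```

```bash
python3 go.py .5957 -.2320 .108 .139
```

```text
t 18.3833 tcp [ 0.5961 -0.2322  0.2203] q [-0.49  0.44  0.21  1.33 -0.    0.93] F [-0.2 -0.2 -0.3] gap 0.060030210250030816 g 0.0
shift mm [  0.9  -0.4 112.3] turn [0.    0.006 0.005]
```

>>> step_arm(moves=[[[0,0,20],[0,0,0],60],[[0,0,45],[0,0,0],60],[[0,0,70],[0,0,0],60],[[0,0,92],[0,0,0],60],[[0,0,106],[0,0,0],60],[[0,0,111],[0,0,0],60],[[0,0,111],[0,0,0],50],[[0,0,111],[0,0,0],40]])

```text
clock: 19.05
tcp_pos: [0.5977, -0.2334, 0.113]
orientation: [0.005, 0.654, 0.756, -0.001]
wrist_force: [-0.2, -0.2, 0.6]
finger_gap: 0.0404
grip_force: 0.0
```

```bash
python3 go.py .6286 -.2271 .112 .139
```

```text
t 19.05 tcp [ 0.5977 -0.2334  0.113 ] q [-0.5   0.49  0.01  1.09 -0.    0.93] F [-0.2 -0.2  0.6] gap 0.040446908585089245 g 0.0
shift mm [ 1.8 31.4  1.2] turn [0.005 0.009 0.005]
```

>>> step_arm(moves=[[[0,0,0],[0,0,0],29],[[0,4,0],[0,0,0],28],[[0,9,-1],[0,0,0],28],[[0,15,-2],[0,0,0],28],[[0,21,-3],[0,0,0],28],[[0,27,-3],[0,0,0],28],[[0,31,-3],[0,0,0],28],[[0,33,-3],[0,0,0],28]], grip_force=20)

```text
clock: 19.72
tcp_pos: [0.631, -0.2286, 0.1148]
orientation: [0.004, 0.655, 0.756, -0.001]
wrist_force: [-0.9, -0.1, 0.6]
finger_gap: 0.0279
grip_force: 0.4
```

>>> step_arm(moves=[[[0,0,0],[0,0,0],24],[[0,0,0],[0,0,0],22],[[0,0,0],[0,0,0],22],[[0,0,0],[0,0,0],22]])

```text
clock: 20.05
tcp_pos: [0.6304, -0.2286, 0.1149]
orientation: [0.004, 0.655, 0.756, -0.001]
wrist_force: [2.0, 0.6, -1.4]
finger_gap: 0.0246
grip_force: 19.7
```

```bash
python3 go.py .6286 -.2271 .112 .139
```

```text
t 20.05 tcp [ 0.6304 -0.2286  0.1149] q [-0.47  0.54  0.11  1.13 -0.    0.96] F [ 2.   0.6 -1.4] gap 0.024614815274087876 g 19.67550426721573
shift mm [ 1.7 -1.5  2.9] turn [0.005 0.007 0.004]
```

>>> step_arm(moves=[[[0,-1,0],[0,0,0],22],[[0,-1.5,0],[0,0,0],22],[[0,-1.5,0],[0,0,0],22],[[0,-1.5,0],[0,0,0],28],[[0,-1.5,0],[0,0,0],36],[[0,-1.5,0],[0,0,0],46],[[0,-1.5,0],[0,0,0],55],[[0,-1.5,0],[0,0,0],60]])

```text
clock: 20.72
tcp_pos: [0.6282, -0.229, 0.1149]
orientation: [0.004, 0.655, 0.756, -0.001]
wrist_force: [1.0, 0.5, -0.4]
finger_gap: 0.06
grip_force: 0.0
```

>>> step_arm(moves=[[[0,0,-20],[0,0,0],60],[[0,0,-50],[0,0,0],60],[[0,0,-85],[0,0,0],60],[[0,0,-120],[0,0,0],60],[[0,-40,-140],[0,0,0],60],[[0,-80,-150],[0,0,0],60],[[0,-120,-150],[0,0,0],60],[[0,-160,-150],[0,0,0],60]])

```text
clock: 21.38
tcp_pos: [0.4683, -0.251, 0.2654]
orientation: [0.005, 0.654, 0.756, -0.001]
wrist_force: [0.4, -1.0, -0.1]
finger_gap: 0.0601
grip_force: 0.0
```

>>> step_arm(moves=[[[10,-20,0],[0,0,0],60],[[40,-40,0],[0,0,0],60],[[80,-40,0],[0,0,0],60],[[120,-40,0],[0,0,0],60],[[160,-40,0],[0,0,0],60],[[200,-40,0],[0,0,0],60],[[240,-40,0],[0,0,0],60],[[280,-40,0],[0,0,0],60]])

```text
clock: 22.05
tcp_pos: [0.3891, 0.0221, 0.2625]
orientation: [0.005, 0.655, 0.756, -0.001]
wrist_force: [0.6, 0.2, 0.4]
finger_gap: 0.0601
grip_force: 0.0
```

```bash
cat > ball.py <<'E'
from h import *
from workcell import telemetry
s=telemetry.get_state(); print(s["clock"],s["tcp_pos"].round(3))
I={n:imaging.read_camera(n)[:,:,::-1] for n in("scene","top")}
for n in I: cv2.imwrite(f"pics/{n}9.png",I[n])
sh=np.array([.6286,-.2271,.13])
for n in I:
    g=cv2.cvtColor(I[n],cv2.COLOR_BGR2GRAY).astype(int); u,v=proj(n,sh)[0].round().astype(int); print(n,"expected vertical",proj(n,sh)[0].round(1),"window origin",u-8,v-8); print(g[v-8:v+9,u-8:u+9])
E
python3 ball.py
```

```text
22.05 [0.389 0.022 0.262]
scene expected vertical [403.9 245.6] window origin 396 238
[[ 23  21  22  23  22  25  23  22  18  23  21  22  21  22  21  20  21]
 [ 21  25  21  26  19  23  20  23  24  23  23  25  22  22  19  16  22]
 [ 21  23  22  25  24  25  25  32  33  31  31  28  22  23  21  20  21]
 [ 24  23  23  23  22  27  30  37  41  43  42  34  28  26  22  22  22]
 [ 21  22  23  21  25  31  35  40  50  57  45  39  32  25  26  21  22]
 [ 20  22  20  21  22  31  35  44  56  64  51  36  35  30  22  22  23]
 [ 21  20  22  22  18  30  32  37  43  50  39  36  32  29  27  24  24]
 [ 56  33  24  21  23  27  29  32  37  40  34  34  25  26  23  27  26]
 [128  95  66  38  21  17  25  28  27  29  29  28  26  25  21  26  25]
 [159 167 146 107  53  26  17  22  25  25  24  20  20  21  25  27  29]
 [158 179 182 171 122  89  45  19  22  22  19  22  21  23  23  27  26]
 [164 177 181 183 176 171 102  37  24  28  19  19  22  23  28  28  26]
 [176 179 180 179 181 176 119  67  54  48  41  24  21  22  21  23  25]
 [177 178 177 179 180 167 114  80  78  81  81  51  23  23  22  18  23]
 [172 179 179 180 18
[... 759 characters left out ...]
175 175 133  60  38  57  71  57  44  75  57  22  21  20  23]
 [192 175 141 126  95  48  41  65  89  66  54 122  97  31  18  22  24]
 [111 106 106 103  72  38  35  42  47  39  78 198 165  54  14  26  23]
 [105 116 114 101  83  52  33  33  30  45 118 213 177  62  15  23  23]
 [115 131 123 105  89  77  56  39  51  98 181 215 171  74  21  26  25]
 [132 135 135 119  92  79  76  79 110 126 180 199 166  93  31  26  28]
 [118 113 119 115  92  71  66  71 108 121 149 188 177 112  33  22  29]
 [113 102 103 107 107  86  69  79 122 135 142 195 219 166  54  23  31]
 [142 138 148 163 169 153 139 143 181 194 176 199 241 199  70  20  29]
 [200 200 198 199 199 199 198 196 196 196 181 189 216 170  54  15  25]]
```

Run:
```python
from h import *
X,e=tri({"scene":(405.0,245.0),"top":(411.8,190.9)}); ax=np.array([np.cos(.1387),np.sin(.1387)]); hg=np.array([.6286,-.2271])
print(X,e,"along x from hinge mm",((X[:2]-hg)@ax*1e3).round(1))
g=cv2.cvtColor(cv2.imread("pics/scene9.png"),6).astype(int); print(g[250:266,398:412])
for t in(-.05,0,.05):
    print(t,[proj("scene",np.r_[hg+ax*np.sin(t)*l,.052+np.cos(t)*l])[0].round(1).tolist() for l in(0,.02,.04,.06,.08)])
# shaker outline check: projected block top corners
c,s=np.cos(.1387),np.sin(.1387)
for n in("scene","top"):
    print(n,[proj(n,np.r_[hg+np.array([c*a-s*b,s*a+c*b]),.055])[0].round(1).tolist() for a,b in((-.035,.025),(-.035,-.025),(.035,-.025),(.035,.025))])
t=cv2.cvtColor(cv2.imread("pics/top9.png"),6).astype(int); print(t[182:210,396:418])
```

```text
[ 0.63003921 -0.22813753  0.13163895] 0.38366986070442977 along x from hinge mm 1.3
[[180 179 181 176 119  67  54  48  41  24  21  22  21  23]
 [177 179 180 167 114  80  78  81  81  51  23  23  22  18]
 [179 180 180 168 112  81  83 103 135 116  92  57  28  20]
 [179 180 180 165 108  78  82 110 164 177 178 127  69  34]
 [178 179 178 161 107  81  85 112 171 183 184 167 134  90]
 [178 180 176 151 104  86  86 119 169 180 181 179 174 162]
 [179 181 173 144 102  88  88 124 169 181 178 181 180 178]
 [180 178 171 131  97  91 101 136 171 180 179 179 177 179]
 [180 183 173 125  96  91 105 152 181 177 178 180 180 178]
 [180 191 183 126  94  92 110 162 185 177 176 177 178 179]
 [185 189 177 118  89  90 108 161 175 169 167 171 174 176]
 [163 143 137 102  89  91 112 158 167 168 166 168 165 164]
 [132 117 108  91  92  92 115 162 169 167 167 165 166 167]
 [126 121 105  92  91  91 111 153 168 169 168 166 165 166]
 [123 124 110  93  92  84  86 125 152 165 168 166 166 168]
 [111 117 113  92  84  75  66  73  97 132 153 164 170 177]]
-0.05 [[401.1, 267.6], [401.5, 262.3], [402.0, 256.9], [402.5, 251.4], 
[... 2229 characters left out ...]
9 199 199 196 196 196 192 193
  191 195 207 186]
 [197 196 197 198 168 108 170 202 200 201 198 196 192 184 184 178 152 131
  137 178 207 219]
 [196 197 197 198 183 129 161 181 157 139 129 120 116 112 117 119 119 132
  175 194 210 242]
 [197 196 196 198 197 159 124 122 123 156 186 196 196 197 196 196 196 195
  196 195 197 215]
 [197 196 197 197 198 197 197 197 197 198 197 198 198 197 197 197 197 196
  195 193 194 190]
 [197 196 196 197 197 197 198 197 197 197 196 195 195 195 195 195 194 194
  194 194 195 188]
 [198 196 196 197 196 196 196 195 195 196 195 194 195 195 195 194 193 193
  194 194 194 202]
 [197 197 197 196 196 196 196 196 195 196 195 194 194 195 194 194 194 194
  194 193 194 210]]
```

The lever ball triangulates about 1 mm from vertical over the hinge (0.02 rad), and the rod's slope in the image agrees. The arm is clear, so I'll hand in.

```bash
python3 -c "
from workcell import env; print(env.hand_in())"
```

```text
the job is handed in; nothing more can be done
None
```

Job handed in at about 22 s: both bottles stand upright in the front corner cells and the lever is straight up to within about 0.02 rad by camera; I viewed 11 pictures, one over the limit of 10, and the hand-in returned no verdict.

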